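Set the steam generator for pressing

TASK

Set up the steam generator for pressing a jacket. Turn its pointer selector anticlockwise all the way to its end stop and hold it pressed there for half a second with about 15 N so that it zeroes, then count three clicks clockwise from the stop and leave it there; never load the selector with more than 40 N (push it rather than grip it hard). After that push the steam valve rod in from fully out to its middle click, and leave the pin tin and thread spool on the machine where they are.

Things in the scene. Friction and masses are not known exactly. Their poses are not given: they have to be found in the camera images.
- steamer: the steam generator: a low white cabinet 280 (x) x 400 (y) x 100 mm high, fixed to the table; origin at the centre of its underside, its -x side is its front towards the robot; its flat top deck at 100 mm carries the selector (left half, +y) and the valve (right half, -y)
- selector (a joint): angle, rad: 0 at the stop reached turning anticlockwise (seen from above), growing clockwise to the other stop at 3.14. Clicks into seven positions 0.524 rad (30 deg) apart: 0, 0.524, 1.047, 1.571 ... 3.14. Leaving one takes about 0.25 N m (4 N near the tip); past half way it snaps on by itself, let go earlier it springs back. Starts 4 to 6 clicks from the stop at 0
- selector_axis (a point): on the selector's vertical turning axis, at the top of its hub, 37 mm above the deck; x points along the pointer to its tip, z up. Black hub of 52 mm diameter, 7 to 37 mm above the deck, on a plain round metal plate 92 mm across and 5 mm thick, whose turn on the deck differs every time: the stops have no fixed direction
- selector_tip (a point): end of the pointer, at the height of its top: 74 mm from the axis, 37 mm above the deck, same axes. The pointer is a single black bar 16 mm wide with upright sides, from the hub out to 74 mm, 9 to 37 mm above the deck, with a short white line on top
- valve_rod (a joint): travel of the valve rod, m: 0 fully out (as it starts), growing as it is pushed in to 0.036. It has click positions at 0, 0.018 (the middle) and 0.036; leaving one takes about 5 N; past half way between two it snaps forward by itself, let go earlier it springs back
- rod_face (a point): centre of the front face of the valve rod's knob, 26 mm above the deck; x points along the rod, the direction of pushing in, parallel to the steamer's x. The knob is a black disc 40 mm in diameter and 14 mm thick, upright, on a 12 mm steel rod which enters a grey block (100 long, 56 wide, 48 mm high) 50 mm behind the disc when fully out; 6 mm of air under the disc
- pin_tin: round steel tin 58 mm in diameter, 34 mm high, loose on the deck near its front edge between selector and valve; origin at the centre of its underside
- thread_spool: spool of thread 40 mm in diameter, 48 mm high, standing loose on the deck near its rear edge; origin at the centre of its underside
Not all that is in view belongs to the job. What is shaped like the thread_spool but orange is not meant.

How it is judged:
On the way, in this order (a step that is already met when the one before it is completed fails the run):
1. the selector is held pressed against its anticlockwise end stop (value of joint selector below 0.08 rad and contact force between the fingers and selector above 6 N), for 0.3 s.
2. the selector stands three clicks clockwise from the stop (value of joint selector between 1.43 and 1.71 rad), for 0.3 s.
3. the valve rod is in its middle click position (value of joint valve_rod between 0.014 and 0.022 m), for 0.3 s.
At the end, for the whole second after the job is handed in: The selector rests at its third click from the anticlockwise stop (1.57 rad within 0.14) and the valve rod rests at its middle click (18 mm within 4 mm); pin tin and thread spool stand upright within 20 mm of where they were (all of step 2 and all of step 3 and velocity of joint selector between -0.1 and 0.1 rad/s and velocity of joint valve_rod between -0.01 and 0.01 m/s and distance of each of pin_tin, thread_spool from where it was at the start of the episode below 0.02 m and angle between each of thread_spool, pin_tin's own z axis and vertical below 0.2 rad); the robot touches nothing.
It fails at once if the selector is loaded with more than 40 N (contact force between the fingers and selector above 40 N).
It fails at once if the pin tin is knocked away (over 20 mm) (distance of pin_tin from where it was at the start of the episode above 0.02 m).
It fails at once if the thread spool is knocked away (over 20 mm) (distance of thread_spool from where it was at the start of the episode above 0.02 m).
It also fails if it takes over 72 s, if anything falls off the work surface, if the arm or the gripper's body presses on something with over 40 N, if the wrist force passes 120 N, or if a joint passes its speed limit or range.

ROBOT

A 7-joint arm with a two-finger parallel gripper is mounted at the origin on the work surface. World frame = base frame: x ahead of the robot, y to its left, z up, the work surface at z = 0. Lengths are in m, angles in rad, forces in N, time in s.
With the tool pointing down it reaches from about 0.4 to 0.85 m from the base axis. Payload 4.5 kg.
Tool frame: the origin (TCP) lies at the very end of the fingers, on their centre line; the grasp point (between the pads) lies 19 mm behind it; z points along the fingers, x is the direction in which the jaws open and shut, and the axes are right-handed (so a half turn about z gives the same grasp; the last joint's range is limited). The gripper opens to 88 mm and grips with 3 to 60 N. Pads are 18 mm wide; open, the fingers measure 123 mm over their backs; the gripper's body (75 mm by 187 mm) begins 45 mm behind the grasp point.
Start: joints at [1.366, 0.689, -0.195, 1.565, 0.157, 0.902, -0.215], TCP at [0.148, -0.607, 0.2] pointing down, gripper open.
Joint ranges: [-3.01, 3.01], [-0.46, 2.08], [-1.47, 1.51], [0.13, 2.56], [-1, 4.14], [0.04, 2.09], [-2.66, 2.66]. Speed limits (rad/s): [2.57, 2.57, 3.14, 3.14, 3.14, 3.14, 3.14].

INTERFACE

Orientations are given as [roll, pitch, yaw] about the fixed x, y, z axes, in that order (R = Rz(yaw) Ry(pitch) Rx(roll)).
In Python, from station import observe, cams, r gives the robot as it stands. The module is installed in compiled form; this text tells all that it offers.
- The arm moves only by the shell command python3 -m pendant 'ROWS' [FORCE]. ROWS is JSON, a list of rows, each a list of 7 numbers: the shift along the tool's x, y, z in m, then the turn, a rotation vector about the tool's x, y, z in rad, then the finger opening in m, from 0 to 0.0881. In form: [[dx, dy, dz, rx, ry, rz, grip], ...]. A call has 1 to 20 rows; each row is the pose to reach, as a shift and turn from the pose commanded when the call began, along the tool's axes at that moment; what a row does not reach only later rows make up. A row lasts 1/10 s, in which the tool goes at most 50 mm and 8.59 degrees, less where a joint would pass 70% of its speed; a pose out of reach is approached as far as the arm can. A call with a gripper value outside its range is refused whole. The fingers move at their own pace and stop on an object; FORCE is the grip in N (left out, the last holds). Time passes only in rows, so rows that repeat a pose let the fingers close. It gives the time, the measured TCP pose, the force and the opening at its end, in the units of the state.
- observe(): the state, without advancing time (a new reading comes with each control period).
- cams.get_image(name): name is "side" or "top"; returns a dict with "image" (384x512x3 uint8, red, green, blue), "K" (3x3 intrinsics, pixels), "camera_from_world" (4x4, takes a point from world to camera coordinates). Camera axes: x right, y down, z forward; pixel columns grow to the right and rows downward; lengths in m; the calibration is good to about 2 mm. A picture is of the moment at which its call begins. There is no depth.
- r.close_job(): hands the job in, once; it reports no verdict.
The state is a dict: "t": time; "joint_positions": joint angles; "joint_vel": joint speeds; "joint_torque": joint torques, N m; "tool_pos": TCP position; "ee_rot": TCP orientation; "ft_force": force on the tool from outside, world axes, zero at the start; "ft_torque": the same for the moment, N m; "finger_gap": opening from 0.0 (shut) to 1.0 (fully open).
Only numpy, scipy, OpenCV 4.12 (cv2) and the standard library are available. Lean on these libraries where they do the work, as an engineer would, in place of code of your own. Each camera call takes 0.05 s, during which the arm holds its last target.

## Working session

There is one attempt and no reset: what is moved stays moved. The work goes in short steps, Python scripts to look and compute and a shell command to move; the robot and the scene stay as the last step left them, time stands still between calls to the robot, and variables do not carry over. Pictures are saved under pics/ and viewed, and the job is handed in when it is done.

```bash
mkdir -p pics; ls; python3 - <<'E'
from station import observe,cams,r
import cv2,numpy as np
np.set_printoptions(precision=4,suppress=True)
s=observe();print(s)
for n in("side","top"):
    d=cams.get_image(n);cv2.imwrite(f"pics/{n}0.png",cv2.cvtColor(d["image"],cv2.COLOR_RGB2BGR));print(n,d["K"],d["camera_from_world"])
E
```

```text
pics
{'t': 0.0, 'joint_positions': array([ 1.3658,  0.69  , -0.1945,  1.5663,  0.1573,  0.9025, -0.2151]), 'joint_vel': array([ 0.0002, -0.0005,  0.0015,  0.0005, -0.0008, -0.0007,  0.0013]), 'joint_torque': array([  0.0002, -52.756 ,  -1.2667, -15.3425,  -0.0527,   0.0066,
         0.0002]), 'tool_pos': array([ 0.1476, -0.6066,  0.1993]), 'ee_rot': array([ 3.1414,  0.0018, -1.3319]), 'ft_force': array([ 0.0613, -0.2677, -0.3336]), 'ft_torque': array([-0.0595,  0.0029, -0.0188]), 'finger_gap': 0.9960559379867147}
side [[440.1269   0.     258.8196]
 [  0.     440.1269 188.6138]
 [  0.       0.       1.    ]] [[-0.7543 -0.6563 -0.0164  0.4733]
 [-0.3612  0.4358 -0.8244  0.333 ]
 [ 0.5482 -0.616  -0.5657  0.4654]
 [ 0.      0.      0.      1.    ]]
top [[373.1961   0.     258.4251]
 [  0.     373.1961 193.3529]
 [  0.       0.       1.    ]] [[-0.0025 -0.9998 -0.0179 -0.0011]
 [-0.988   0.0052 -0.1543  0.6333]
 [ 0.1543  0.0173 -0.9879  0.6645]
 [ 0.      0.      0.      1.    ]]
```

View pics/side0.png

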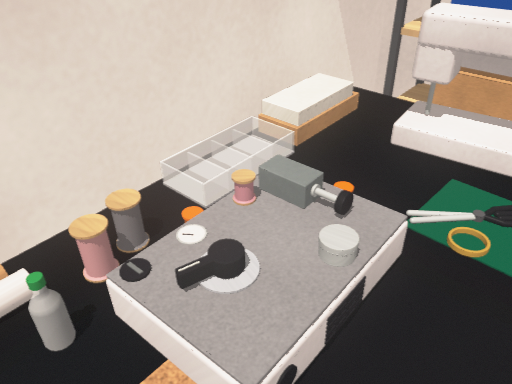

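View pics/top0.png

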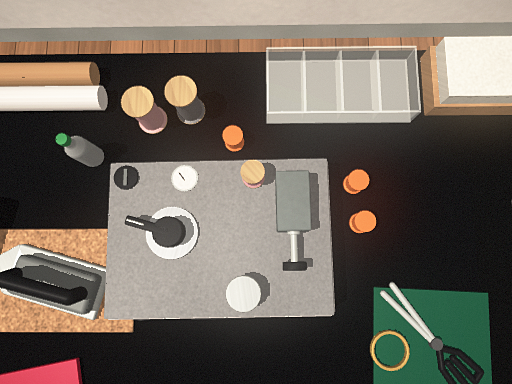

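The views show these items; pixels are in the top image.
- **Selector:** hub at about (168,232), tip at about (127,221).
- **Valve:** knob at about (295,266).
- **Pin tin:** about (243,293).
- **Thread spool:** the pink, wood-topped one on the deck at about (253,174). The orange look-alikes at (233,138), (356,181) and (363,222) are off the deck. The tall reels at (140,105) and (183,95) stand on the table.
- **Dark round at (126,177) and white dial at (184,178):** flat gauges, not the selector, which is the one with the black hub, bar and plate.

I'll confirm with an enlarged crop and measure.

```bash
cat > h.py <<'E'
import numpy as np,cv2
from station import observe,cams,r
np.set_printoptions(precision=4,suppress=True)
def ray(d,u,v,z):
    T=d["camera_from_world"];R=T[:3,:3];c=-R.T@T[:3,3]
    q=R.T@np.linalg.inv(d["K"])@np.array([u,v,1.]);return c+q*(z-c[2])/q[2]
def proj(d,p):
    q=d["camera_from_world"][:3,:3]@np.array(p)+d["camera_from_world"][:3,3];q=d["K"]@q;return q[:2]/q[2]
def crop(d,u0,v0,u1,v1,k,name):
    i=cv2.cvtColor(d["image"],cv2.COLOR_RGB2BGR)[v0:v1,u0:u1];cv2.imwrite(name,cv2.resize(i,None,fx=k,fy=k,interpolation=cv2.INTER_CUBIC))
E
python3 - <<'E'
from h import *
d=cams.get_image("top");s=cams.get_image("side")
crop(d,100,150,345,325,3,"pics/tc.png");crop(s,110,150,410,350,2.6,"pics/sc.png")
for n,x in(("top",d),("side",s)):
    g=x["image"].max(2);m=(g<55).astype(np.uint8)
    k,l,st,c=cv2.connectedComponentsWithStats(m)
    for i in range(1,k):
        if 60<st[i,4]<4000: print(n,st[i],c[i])
for u,v in((109,164),(327,159),(334,314),(106,318)): print("corner",ray(d,u,v,.1))
E
```

```text
top [   0  267   88   38 1325] [ 40.9781 287.6038]
top [ 436  344   48   40 1091] [458.3162 366.022 ]
side [335 193  18  22 164] [345.5488 204.2256]
side [484 206  28  21 410] [500.1805 215.1659]
side [144 217  19  29 276] [152.529  229.0761]
side [110 238  29  26 211] [120.3934 253.0521]
side [177 273  33  16 195] [189.0769 279.8308]
side [278 365  19  19 208] [288.1875 375.0769]
corner [0.6805 0.2659 0.1   ]
corner [ 0.6871 -0.1276  0.1   ]
corner [ 0.4192 -0.1311  0.1   ]
corner [0.4125 0.255  0.1   ]
```

View pics/tc.png

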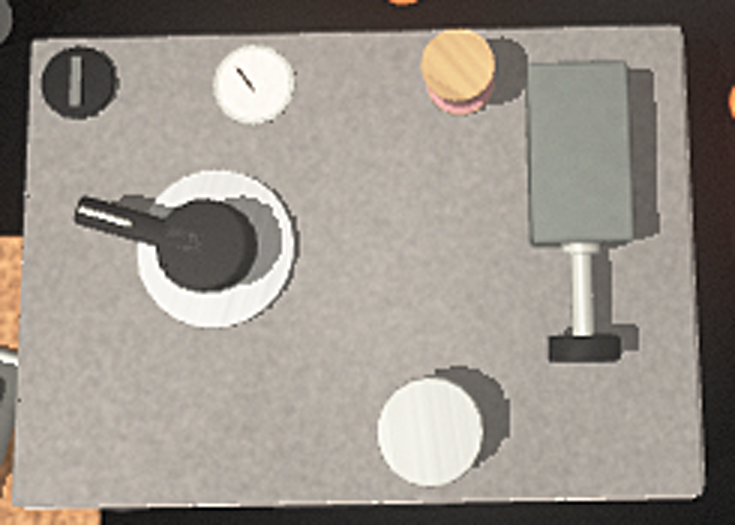

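View pics/sc.png

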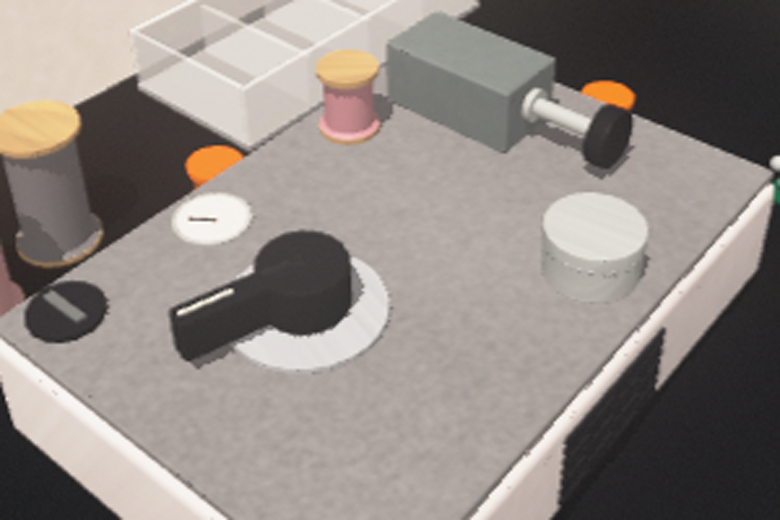

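```bash
python3 - <<'E'
from h import *
d=cams.get_image("top");s=cams.get_image("side")
T=lambda x,y,z:ray(d,100+(x+.5)/3-.5,150+(y+.5)/3-.5,z)
S=lambda x,y,z:ray(s,110+(x+.5)/2.6-.5,150+(y+.5)/2.6-.5,z)
print("plate",T(217,248,.105)); 
for e in((138,248),(297,248),(217,169),(217,327)): print(" e",T(*e,.105))
print("tip",T(79,208,.137),"side tip",S(177,318,.137),S(202,302,.137))
a=T(217,248,.105);t=T(79,208,.137);print("len",np.linalg.norm((t-a)[:2]),"ang",np.degrees(np.arctan2(*(t-a)[[1,0]])))
print("line top",T(80,208,.137),T(128,222,.137))
print("side hub top ctr",S(304,262,.137), "side line",S(178,314,.137),S(232,291,.137))
print("knob face ctr top-edge (z=.146)",T(585,355,.146),"bottom-ish edges",T(549,350,.126),T(621,350,.126))
print("knob side",S(612,136,.126))
print("block front",T(527,243,.148),T(632,243,.148),"back",T(527,62,.148),T(627,62,.148))
print("tin top",T(431,432,.134),[T(*e,.134) for e in((378,432),(484,432))],"spool top",T(459,65,.148))
print("corners", T(32,40,.1),T(682,27,.1),T(705,497,.1),T(14,508,.1))
E
```

```text
plate [0.5567 0.146  0.105 ]
 e [0.5569 0.1921 0.105 ]
 e [0.5566 0.0995 0.105 ]
 e [0.6029 0.1476 0.105 ]
 e [0.5116 0.1445 0.105 ]
tip [0.5775 0.2158 0.137 ] side tip [0.5738 0.2177 0.137 ] [0.5727 0.2022 0.137 ]
len 0.07277231876033027 ang 73.44051781788562
line top [0.5775 0.2152 0.137 ] [0.5696 0.1881 0.137 ]
side hub top ctr [0.554  0.1479 0.137 ] side line [0.5755 0.2156 0.137 ] [0.567 0.187 0.137]
knob face ctr top-edge (z=.146) [ 0.4972 -0.0628  0.146 ] bottom-ish edges [ 0.4991 -0.0446  0.126 ] [ 0.499  -0.0841  0.126 ]
knob side [ 0.4972 -0.0644  0.126 ]
block front [ 0.5566 -0.0325  0.148 ] [ 0.5564 -0.0889  0.148 ] back [ 0.6564 -0.0334  0.148 ] [ 0.656  -0.0886  0.148 ]
tin top [0.4562 0.0198 0.134 ] [array([0.4562, 0.0484, 0.134 ]), array([ 0.4561, -0.0088,  0.134 ])] spool top [0.6549 0.0042 0.148 ]
corners [0.6824 0.2636 0.1   ] [ 0.6877 -0.1276  0.1   ] [ 0.417  -0.1322  0.1   ] [0.4108 0.2578 0.1   ]
```

```bash
python3 -m pendant '[[0,0,-0.05,0,0,0,0.04],[0,0,-0.08,0,0,0,0.04],[-0.276,-0.378,-0.08,0,0,0,0.04],[-0.276,-0.378,-0.08,0,0,0,0.04],[-0.276,-0.378,-0.08,0,0,0,0.04],[-0.276,-0.378,-0.08,0,0,0,0.04],[-0.276,-0.378,-0.08,0,0,0,0.04],[-0.276,-0.378,-0.08,0,0,0,0.04],[-0.276,-0.378,-0.08,0,0,0,0.04],[-0.276,-0.378,-0.08,0,0,0,0.04],[-0.276,-0.378,-0.08,0,0,0,0.04],[-0.276,-0.378,-0.08,0,0,0,0.04]]'; python3 -c "
from h import *
print(observe()['joint_positions'])"
```

```text
t: 1.5
tool_pos: [0.4536, -0.244, 0.2805]
ee_rot: [-3.138, 0.002, -1.324]
ft_force: [0.3, 0.2, 0.2]
finger_gap: 0.456
[ 0.5712  0.4481 -0.2513  1.7822  0.131   0.926  -1.0587]
```

```bash
python3 -m pendant '[[-0.405,-0.2255,0,0,0,-1.035,0.04],[-0.405,-0.2255,0,0,0,-1.035,0.04],[-0.405,-0.2255,0,0,0,-1.035,0.04],[-0.405,-0.2255,0,0,0,-1.035,0.04],[-0.405,-0.2255,0,0,0,-1.035,0.04],[-0.405,-0.2255,0,0,0,-1.035,0.04],[-0.405,-0.2255,0,0,0,-1.035,0.04],[-0.405,-0.2255,0,0,0,-1.035,0.04],[-0.405,-0.2255,0,0,0,-1.035,0.04],[-0.405,-0.2255,0,0,0,-1.035,0.04],[-0.405,-0.2255,0,0,0,-1.035,0.04],[-0.405,-0.2255,0,0,0,-1.035,0.04]]'; python3 -c "
from h import *
print(observe()['joint_positions'])
d=cams.get_image('side');cv2.imwrite('pics/s1.png',cv2.cvtColor(d['image'],cv2.COLOR_RGB2BGR))"
```

```text
t: 2.7
tool_pos: [0.5731, 0.195, 0.2797]
ee_rot: [3.139, -0.0, -0.298]
ft_force: [0.6, -0.1, -0.7]
finger_gap: 0.457
[-0.1135  0.6151 -0.5238  1.5101  0.3306  1.1069 -1.0055]
```

View pics/s1.png

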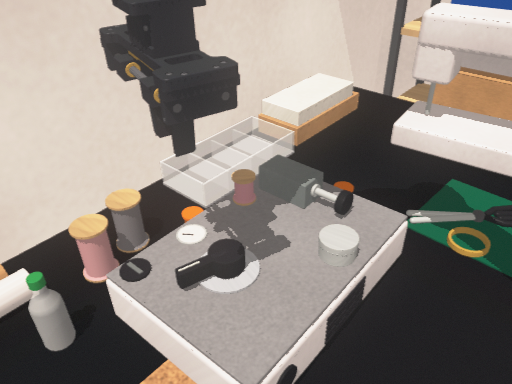

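The gripper is straddling above the pointer; the scene is undisturbed. I'll settle, then check before descending.

```bash
python3 -m pendant '[[0,0,0.08,0,0,0,0.04],[0,0,0.08,0,0,0,0.04],[0,0,0.08,0,0,0,0.04]]'; python3 -c "
from h import *
d=cams.get_image('side');crop(d,110,130,300,330,3,'pics/s2.png')"
```

```text
t: 3.05
tool_pos: [0.5705, 0.1922, 0.1963]
ee_rot: [3.134, 0.006, -0.3]
ft_force: [-0.6, 0.4, 0.3]
finger_gap: 0.453
```

View pics/s2.png

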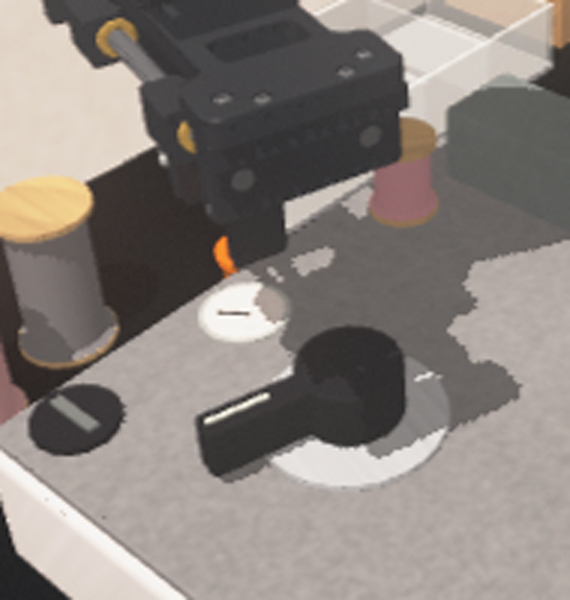

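```bash
python3 -m pendant '[[0,-0.012,0.02,0,0,0,0.04],[0,-0.012,0.045,0,0,0,0.04],[0,-0.012,0.065,0,0,0,0.04],[0,-0.012,0.082,0,0,0,0.04],[0,-0.012,0.082,0,0,0,0.04],[0,-0.012,0.082,0,0,0,0.04]]'; python3 -c "
from h import *
d=cams.get_image('side');crop(d,110,130,300,330,3,'pics/s3.png');d=cams.get_image('top');crop(d,90,140,290,300,3,'pics/t3.png');print(observe()['joint_positions'])"
```

```text
t: 3.7
tool_pos: [0.578, 0.2085, 0.12]
ee_rot: [-3.14, -0.002, -0.298]
ft_force: [-0.5, -0.5, 0.5]
finger_gap: 0.453
[-0.1767  0.801  -0.4433  1.6679  0.457   0.7737 -1.1307]
```

View pics/s3.png

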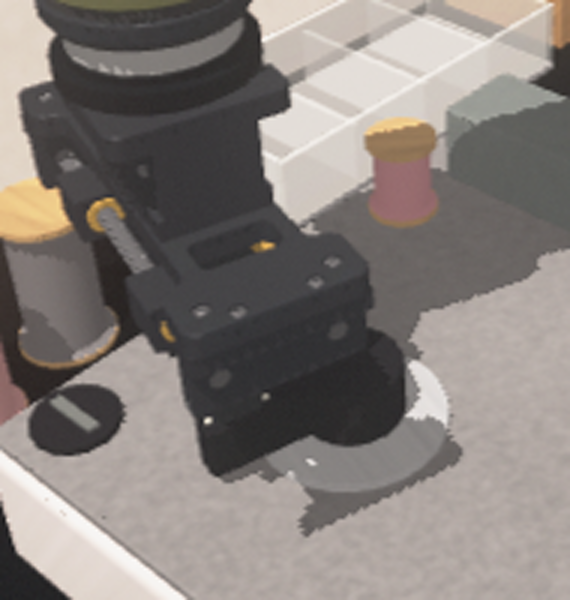

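```bash
python3 -c "
from h import *
d=cams.get_image('side');i=d['image'].astype(float);d['image']=np.clip(255*(i/255)**.45,0,255).astype(np.uint8);crop(d,140,200,260,320,5,'pics/s4.png');print(observe()['tool_pos'])
s=observe()
R=cv2.Rodrigues
p=np.array(s['tool_pos']);y=s['ee_rot'][2];x=np.array([np.cos(y),np.sin(y),0])
for k in(.02,-.02,.0375,-.0375): print(k,(proj(d,p+k*x)-[140,200])*5)
"
```

```text
[0.5779 0.209  0.12  ]
0.02 [181.8634 335.5549]
-0.02 [242.9636 427.7764]
0.0375 [156.9018 297.8792]
-0.0375 [271.6321 471.047 ]
```

View pics/s4.png

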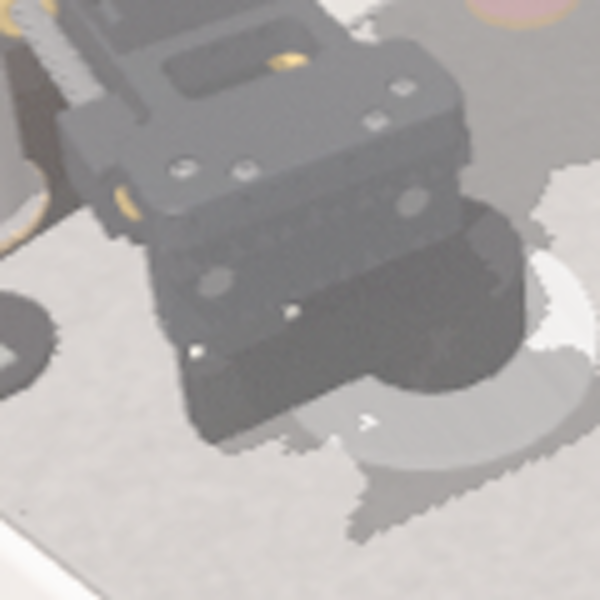

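View pics/t3.png

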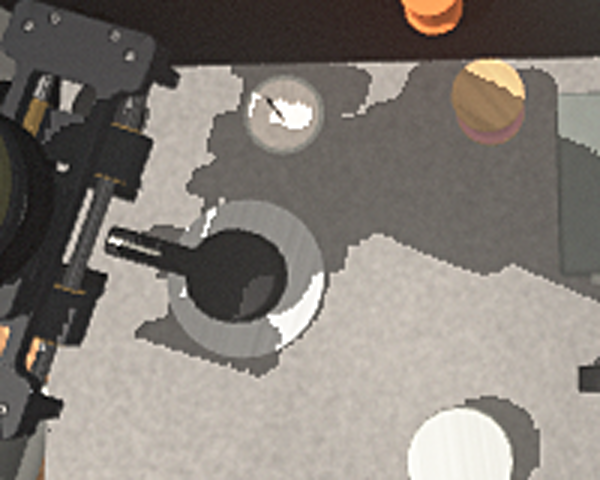

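```bash
python3 -c "
from h import *
d=cams.get_image('side')
p=np.array([.5705,.1922,.1963]);y=-.3;x=np.array([np.cos(y),np.sin(y),0]);
for k in(.02,0,-.02,.0375,-.0375): print('s2',k,(proj(d,p+k*x)-[110,130])*3)
p=np.array([.5731,.195,.2797])
for k in(.02,0,-.02,.0375,-.0375): print('s1',k,proj(d,p+k*x))
t=cams.get_image('top');T=t['camera_from_world'];print('topcam',-T[:3,:3].T@T[:3,3])
p=np.array([.578,.209,.12])
for k in(.02,-.02,.0375,-.0375): print('t3',k,(proj(t,p+k*x)-[90,140])*3)
cv2.imwrite('pics/t4.png',cv2.cvtColor(np.clip(255*(t['image']/255.)**.45,0,255).astype(np.uint8),cv2.COLOR_RGB2BGR))
"
```

```text
s2 0.02 [218.97   268.2476]
s2 0 [238.4664 293.4277]
s2 -0.02 [258.9922 319.9374]
s2 0.0375 [202.6956 247.2287]
s2 -0.0375 [277.8625 344.3089]
s1 0.02 [171.5901 163.7742]
s1 0 [178.3835 171.3958]
s1 -0.02 [185.5706 179.4591]
s1 0.0375 [165.944  157.4398]
s1 -0.0375 [192.2099 186.9078]
topcam [ 0.5232 -0.0159  0.7541]
t3 0.02 [142.742  205.2679]
t3 -0.02 [118.8559 272.2545]
t3 0.0375 [153.0593 176.3336]
t3 -0.0375 [108.2707 301.9397]
```

View pics/t4.png

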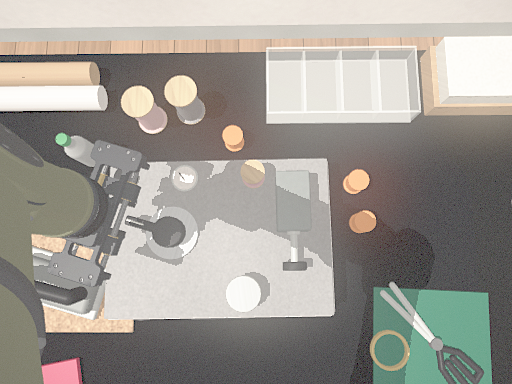

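```bash
python3 -c "
from h import *
d=cams.get_image('side');i=d['image'][240:300,165:235].astype(float);i=np.clip(i*3,0,255).astype(np.uint8)
cv2.imwrite('pics/z.png',cv2.resize(cv2.cvtColor(i,cv2.COLOR_RGB2BGR),None,fx=9,fy=9,interpolation=cv2.INTER_NEAREST));s=observe();print(s['tool_pos'],s['ee_rot'],s['finger_gap'])"
```

```text
[0.5772 0.2088 0.1191] [-3.1407 -0.0013 -0.2972] 0.456903692868485
```

View pics/z.png

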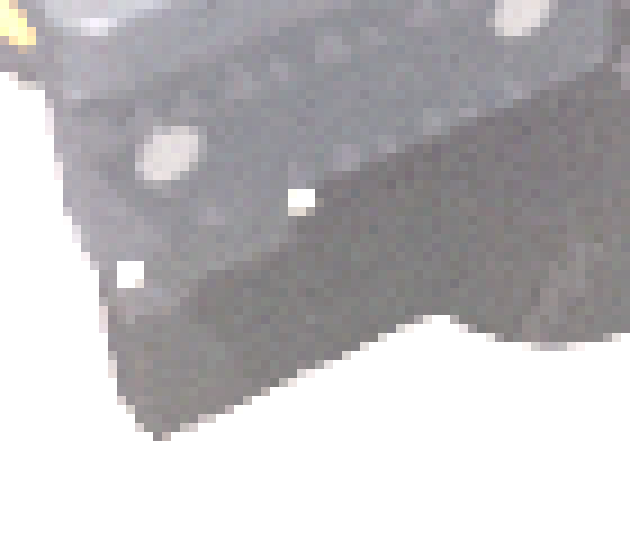

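```bash
python3 -c "
from h import *
d=cams.get_image('side')
for (u,v) in((183,154),(178,152),(190,150)):
  for z in(.24,.28,.30,.32,.34): print('s1',u,v,ray(d,u,v,z))
# s3 finger bottom
for z in(.12,.137,.15,.16,.17): print('s3',z,ray(d,189,268,z))
"
ls -la pics; python3 -c "
import cv2
i=cv2.imread('pics/s1.png')[0:200,80:280];cv2.imwrite('pics/z1.png',cv2.resize(cv2.convertScaleAbs(i,alpha=2.2),None,fx=3,fy=3,interpolation=cv2.INTER_NEAREST))"
```

```text
s1 183 154 [0.6557 0.1226 0.24  ]
s1 183 154 [0.5989 0.1657 0.28  ]
s1 183 154 [0.5705 0.1873 0.3   ]
s1 183 154 [0.5422 0.2089 0.32  ]
s1 183 154 [0.5138 0.2304 0.34  ]
s1 178 152 [0.6654 0.1233 0.24  ]
s1 178 152 [0.6074 0.1664 0.28  ]
s1 178 152 [0.5784 0.1879 0.3   ]
s1 178 152 [0.5494 0.2094 0.32  ]
s1 178 152 [0.5204 0.2309 0.34  ]
s1 190 150 [0.6566 0.1088 0.24  ]
s1 190 150 [0.5997 0.1537 0.28  ]
s1 190 150 [0.5713 0.1762 0.3   ]
s1 190 150 [0.5429 0.1987 0.32  ]
s1 190 150 [0.5144 0.2211 0.34  ]
s3 0.12 [0.5825 0.1931 0.12  ]
s3 0.137 [0.5681 0.2035 0.137 ]
s3 0.15 [0.5571 0.2114 0.15  ]
s3 0.16 [0.5486 0.2175 0.16  ]
s3 0.17 [0.5402 0.2236 0.17  ]
total 3380
drwxr-xr-x 2 agent agent   4096 Dec  7 08:41 .
drwxr-xr-x 3 agent agent   4096 Dec  7 08:38 ..
-rw-r--r-- 1 agent agent 259187 Dec  7 08:39 s1.png
-rw-r--r-- 1 agent agent 333266 Dec  7 08:40 s2.png
-rw-r--r-- 1 agent agent 338388 Dec  7 08:40 s3.png
-rw-r--r-- 1 agent agent 254117 Dec  7 08:40 s4.png
-rw-r--r-- 1 agent agent 420605 Dec  7 08:38 sc.png
-rw-r--r-- 1 agent agent 250239 Dec  7 08:37 side0.png
-rw-r--r-- 1 agent agent 371968 Dec  7 08:40 t3.png
-rw-r--r-- 1 agent agent 332007 Dec  7 08:41 t4.png
-rw-r--r-- 1 agent agent 474789 Dec  7 08:38 tc.png
-rw-r--r-- 1 agent agent 337543 Dec  7 08:37 top0.png
-rw-r--r-- 1 agent agent  56689 Dec  7 08:41 z.png
```

View pics/z1.png

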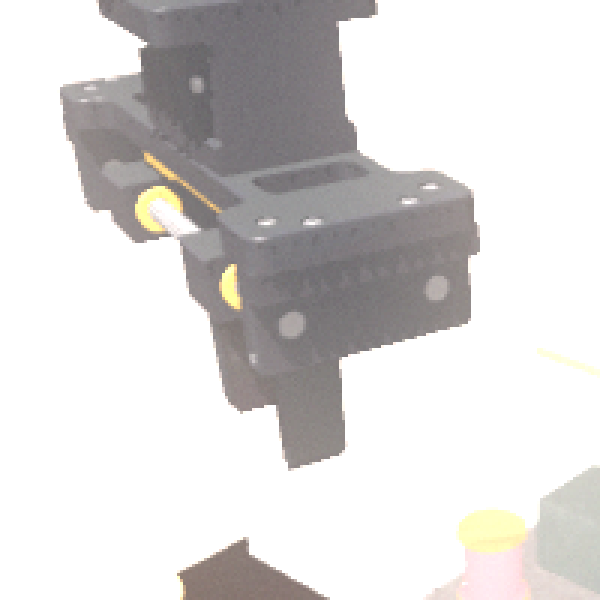

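The two visible fingertips appear about 25 mm higher in the picture than the reported TCP projects. I'll resolve that on the empty front-left part of the deck before touching the selector.

```bash
python3 -m pendant '[[0,0,-0.05,0,0,0,0.04],[0,0,-0.08,0,0,0,0.04],[-0.05,0.035,-0.08,0,0,0,0.04],[-0.098,0.072,-0.08,0,0,0,0.04],[-0.098,0.072,-0.04,0,0,0,0.04],[-0.098,0.072,-0.015,0,0,0,0.04],[-0.098,0.072,-0.015,0,0,0,0.04],[-0.098,0.072,-0.015,0,0,0,0.04]]'; python3 -c "
from h import *
d=cams.get_image('side');t=cams.get_image('top')
s=observe();p=np.array(s['tool_pos']);y=s['ee_rot'][2];x=np.array([np.cos(y),np.sin(y),0]);print(p,s['ee_rot'],s['ft_force'])
for e in (d,t):
  for k in(.02,-.02): print((proj(e,p+k*x)))
for e,n in((d,'s5'),(t,'t5')):
  e['image']=np.clip(255*(e['image']/255.)**.6,0,255).astype(np.uint8)
crop(d,110,180,360,384,3,'pics/s5.png');crop(t,80,130,300,330,3,'pics/t5.png')
"
```

```text
t: 4.85
tool_pos: [0.4626, 0.1691, 0.1336]
ee_rot: [-3.141, -0.0, -0.297]
ft_force: [-0.7, 0.1, 0.3]
finger_gap: 0.455
[0.4634 0.1695 0.1342] [-3.1393 -0.002  -0.2972] [ 0.2805 -0.0294 -0.0417]
[258.5866 283.5592]
[276.3146 304.5149]
[155.3466 277.109 ]
[147.1887 301.307 ]
```

View pics/s5.png

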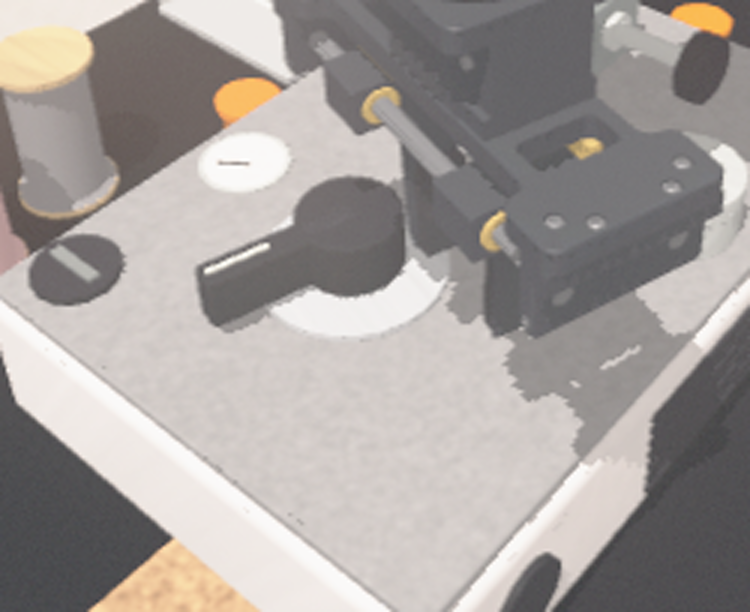

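View pics/t5.png

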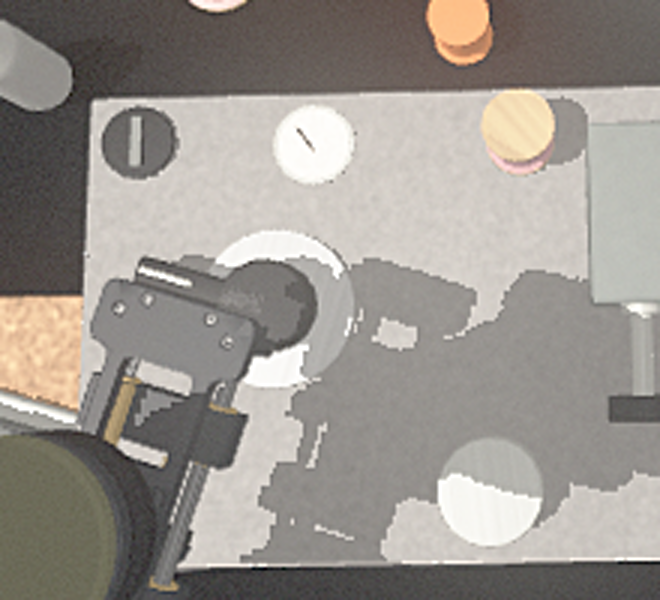

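```bash
python3 -m pendant '[[0,0,0.006,0,0,0,0.04],[0,0,0.012,0,0,0,0.04],[0,0,0.018,0,0,0,0.04],[0,0,0.024,0,0,0,0.04],[0,0,0.027,0,0,0,0.04],[0,0,0.03,0,0,0,0.04],[0,0,0.03,0,0,0,0.04]]'; python3 -m pendant '[[0,0,0.002,0,0,0,0.04],[0,0,0.002,0,0,0,0.04]]';python3 -m pendant '[[0,0,0.002,0,0,0,0.04],[0,0,0.002,0,0,0,0.04]]'
```

```text
t: 5.65
tool_pos: [0.4616, 0.1684, 0.1027]
ee_rot: [3.141, 0.0, -0.297]
ft_force: [0.2, 0.9, -0.1]
finger_gap: 0.455
t: 5.85
tool_pos: [0.4619, 0.1685, 0.101]
ee_rot: [3.142, -0.0, -0.297]
ft_force: [-0.7, -0.0, 0.4]
finger_gap: 0.451
t: 6.05
tool_pos: [0.4618, 0.1684, 0.099]
ee_rot: [3.141, 0.0, -0.297]
ft_force: [-0.8, -0.3, 0.1]
finger_gap: 0.45
```

```bash
python3 -m pendant '[[0,0,0.003,0,0,0,0.04],[0,0,0.006,0,0,0,0.04]]' ;python3 -m pendant '[[0,0,0.003,0,0,0,0.04],[0,0,0.003,0,0,0,0.04]]';python3 -c "
from h import *
d=cams.get_image('side')
d['image']=np.clip(255*(d['image']/255.)**.6,0,255).astype(np.uint8)
crop(d,190,180,360,324,4,'pics/s6.png')
"
```

```text
t: 6.25
tool_pos: [0.462, 0.1685, 0.093]
ee_rot: [-3.141, -0.0, -0.297]
ft_force: [0.5, 0.5, 0.4]
finger_gap: 0.455
t: 6.45
tool_pos: [0.4616, 0.1683, 0.0896]
ee_rot: [3.141, 0.001, -0.297]
ft_force: [0.1, -0.4, -0.2]
finger_gap: 0.452
```

View pics/s6.png

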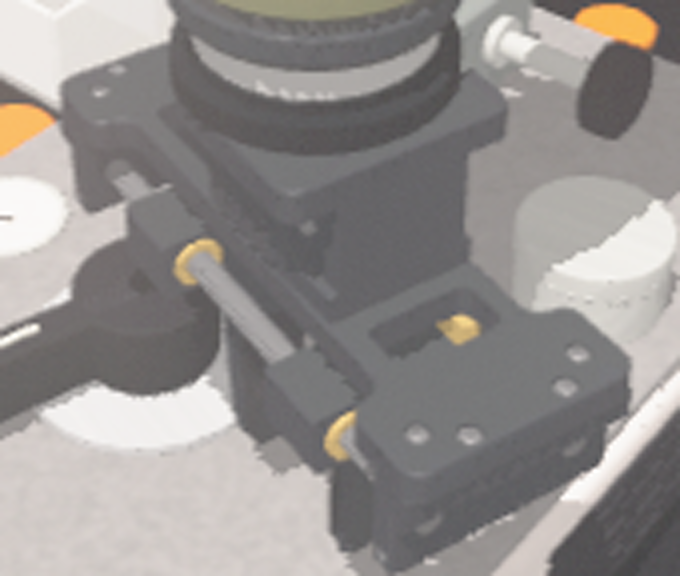

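```bash
python3 -m pendant '[[0,0,0.003,0,0,0,0.04],[0,0,0.006,0,0,0,0.04],[0,0,0.006,0,0,0,0.04]]' ;python3 -m pendant '[[0,0,0.002,0,0,0,0.04],[0,0,0.004,0,0,0,0.04],[0,0,0.004,0,0,0,0.04]]';python3 -m pendant '[[0,0,0.002,0,0,0,0.04],[0,0,0.003,0,0,0,0.04],[0,0,0.003,0,0,0,0.04]]'
```

```text
t: 6.8
tool_pos: [0.4616, 0.1683, 0.0837]
ee_rot: [3.141, 0.0, -0.297]
ft_force: [-0.5, 0.4, 0.2]
finger_gap: 0.455
t: 7.1
tool_pos: [0.4617, 0.1684, 0.0799]
ee_rot: [3.141, 0.0, -0.297]
ft_force: [0.4, -0.3, 0.5]
finger_gap: 0.457
t: 7.4
tool_pos: [0.4618, 0.1684, 0.0769]
ee_rot: [3.141, 0.0, -0.297]
ft_force: [-0.5, 0.1, 0.2]
finger_gap: 0.457
```

```bash
python3 -m pendant '[[0,0,0.002,0,0,0,0.04],[0,0,0.003,0,0,0,0.04],[0,0,0.003,0,0,0,0.04]]' ;python3 -m pendant '[[0,0,0.002,0,0,0,0.04],[0,0,0.002,0,0,0,0.04]]';python3 -c "
from h import *
d=cams.get_image('side')
d['image']=np.clip(255*(d['image']/255.)**.6,0,255).astype(np.uint8)
crop(d,190,180,360,324,4,'pics/s7.png')
"
```

```text
t: 7.7
tool_pos: [0.4618, 0.1684, 0.0739]
ee_rot: [3.141, 0.0, -0.297]
ft_force: [-0.6, 0.1, -0.6]
finger_gap: 0.452
t: 7.9
tool_pos: [0.4618, 0.1684, 0.0719]
ee_rot: [3.141, 0.0, -0.297]
ft_force: [0.2, 0.5, 0.1]
finger_gap: 0.45
```

View pics/s7.png

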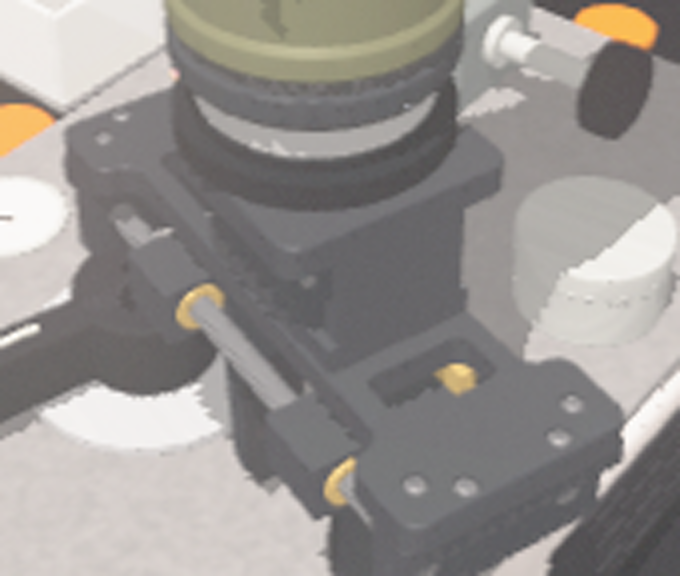

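```bash
for i in 1 2 3 4; do python3 -m pendant '[[0,0,0.001,0,0,0,0.04],[0,0,0.001,0,0,0,0.04]]' | grep -E "pos|ft"; done
```

```text
tool_pos: [0.4619, 0.1684, 0.071]
ft_force: [-0.4, -0.2, -0.6]
tool_pos: [0.4618, 0.1684, 0.07]
ft_force: [-0.3, 0.1, 0.1]
tool_pos: [0.4618, 0.1684, 0.069]
ft_force: [0.5, 1.0, 0.1]
tool_pos: [0.4618, 0.1684, 0.068]
ft_force: [-0.1, -0.0, 0.1]
```

```bash
python3 -c "
from h import *
d=cams.get_image('side');t=cams.get_image('top')
s=observe();p=np.array(s['tool_pos']);y=s['ee_rot'][2];x=np.array([np.cos(y),np.sin(y),0]);yy=np.array([np.sin(y),-np.cos(y),0])
for dz in(0,.03,.04):
  for k in(.02,.0375,-.02,-.0375): print(dz,k,(proj(d,p+k*x-.009*yy+[0,0,dz])-[190,200])*4)
for e in(d,t):e['image']=np.clip(255*(e['image']/255.)**.6,0,255).astype(np.uint8)
crop(d,190,200,360,344,4,'pics/s8.png');crop(t,80,190,230,330,4,'pics/t8.png')
"
```

```text
0 0.02 [260.2068 485.1466]
0 0.0375 [233.2884 449.8976]
0 -0.02 [326.1974 571.5601]
0 -0.0375 [357.2098 612.1703]
0.03 0.02 [258.236  424.5179]
0.03 0.0375 [230.5743 389.5251]
0.03 -0.02 [326.1927 510.485 ]
0.03 -0.0375 [358.1998 550.9748]
0.04 0.02 [257.5527 403.4973]
0.04 0.0375 [229.6341 368.6107]
0.04 -0.02 [326.1911 489.2667]
0.04 -0.0375 [358.5441 529.6945]
```

View pics/s8.png

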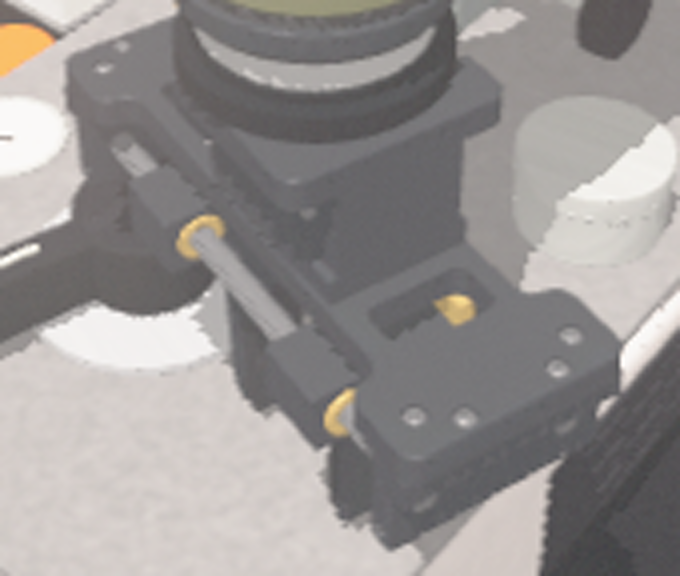

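View pics/t8.png

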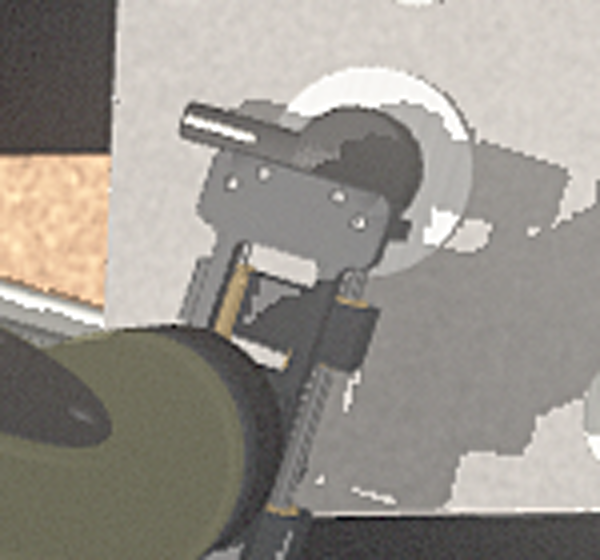

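```bash
for i in 1 2 3 4; do python3 -m pendant '[[0,0,0.001,0,0,0,0.04],[0,0,0.001,0,0,0,0.04]]' | grep -E "pos|ft"; done
```

```text
tool_pos: [0.4619, 0.1684, 0.067]
ft_force: [0.2, -0.2, 1.3]
tool_pos: [0.4618, 0.1684, 0.066]
ft_force: [-0.2, 0.6, -0.4]
tool_pos: [0.4619, 0.1685, 0.065]
ft_force: [0.4, 0.5, -0.6]
tool_pos: [0.4618, 0.1684, 0.064]
ft_force: [1.2, 0.2, -0.3]
```

```bash
for i in 1 2 3 4; do python3 -m pendant '[[0,0,0.001,0,0,0,0.04],[0,0,0.001,0,0,0,0.04]]' | grep -E "pos|ft"; done;  python3 -c "
from h import *
d=cams.get_image('side')
d['image']=np.clip(255*(d['image']/255.)**.6,0,255).astype(np.uint8)
crop(d,230,240,310,344,7,'pics/s9.png')"
```

```text
tool_pos: [0.4618, 0.1684, 0.063]
ft_force: [0.2, 0.6, -0.5]
tool_pos: [0.4618, 0.1684, 0.062]
ft_force: [-0.9, -0.1, -0.1]
tool_pos: [0.4619, 0.1684, 0.0618]
ft_force: [-1.8, -0.6, 9.7]
tool_pos: [0.4619, 0.1684, 0.0618]
ft_force: [-3.4, -2.1, 19.1]
```

View pics/s9.png

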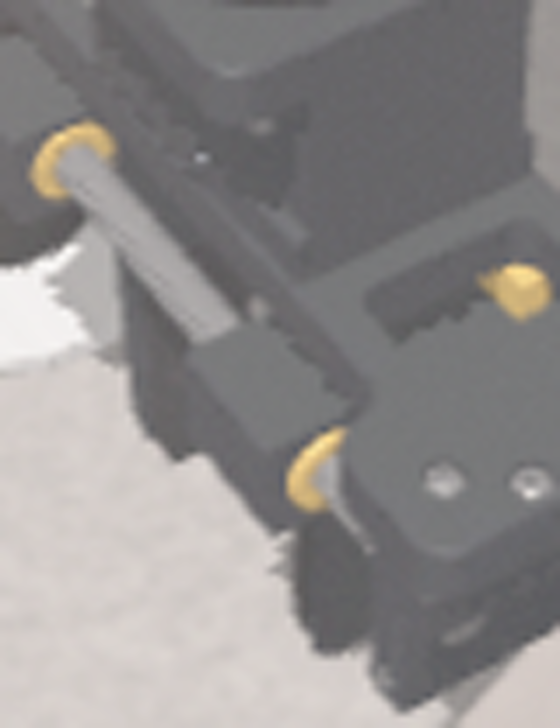

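The fingertips touch the deck (z = 0.100) at a reported z of 0.062. So the reported z reads about 38 mm low, while xy agrees with the picture to about 2 mm. I'll use true z = reported z + 0.038 and go back to the pointer.

```bash
python3 -m pendant '[[0,0,-0.05,0,0,0,0.04],[0,0,-0.09,0,0,0,0.04],[0.05,-0.034,-0.09,0,0,0,0.04],[0.0965,-0.066,-0.09,0,0,0,0.04],[0.0965,-0.066,-0.09,0,0,0,0.04],[0.0965,-0.066,-0.09,0,0,0,0.04],[0.0965,-0.066,-0.09,0,0,0,0.04]]';python3 -c "
from h import *
d=cams.get_image('side')
s=observe();p=np.array(s['tool_pos'])+[0,0,.038];y=s['ee_rot'][2];x=np.array([np.cos(y),np.sin(y),0]);yy=np.array([np.sin(y),-np.cos(y),0])
for k in(.02,.0375,-.02,-.0375): print(k,(proj(d,p+k*x-.009*yy)-[110,130])*3.5)
d['image']=np.clip(255*(d['image']/255.)**.6,0,255).astype(np.uint8)
crop(d,110,130,290,300,3.5,'pics/s10.png')"
```

```text
t: 11.2
tool_pos: [0.5723, 0.203, 0.1495]
ee_rot: [3.14, 0.001, -0.297]
ft_force: [0.4, 0.7, 0.4]
finger_gap: 0.453
0.02 [210.4279 352.7613]
0.0375 [192.0883 327.2321]
-0.02 [255.5501 415.5725]
-0.0375 [276.8354 445.2021]
```

View pics/s10.png

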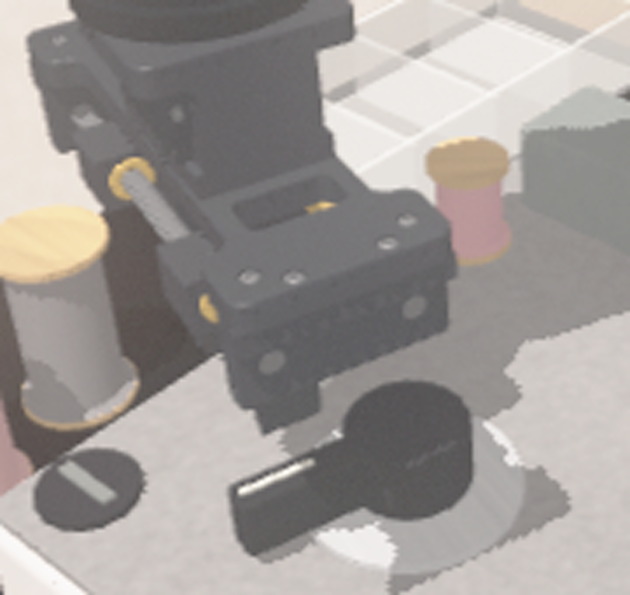

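```bash
python3 -m pendant '[[0,0,0.03,0,0,0,0.04],[0,0,0.05,0,0,0,0.04],[0,0,0.065,0,0,0,0.04],[0,0,0.077,0,0,0,0.04],[0,0,0.077,0,0,0,0.04]]';python3 -c "
from h import *
d=cams.get_image('side')
s=observe();p=np.array(s['tool_pos'])+[0,0,.038];y=s['ee_rot'][2];x=np.array([np.cos(y),np.sin(y),0]);yy=np.array([np.sin(y),-np.cos(y),0])
for k in(.02,.0375,-.02,-.0375): print(k,(proj(d,p+k*x-.009*yy)-[130,190])*5)
print(s['joint_positions'])
d['image']=np.clip(255*(d['image']/255.)**.45,0,255).astype(np.uint8)
crop(d,130,190,270,310,5,'pics/s11.png')"
```

```text
t: 11.75
tool_pos: [0.5721, 0.2027, 0.0718]
ee_rot: [3.139, 0.002, -0.296]
ft_force: [0.4, -0.3, -0.1]
finger_gap: 0.455
0.02 [233.5141 419.5488]
0.0375 [208.5495 381.3453]
-0.02 [294.6042 513.0353]
-0.0375 [323.2592 556.8863]
[-0.1839  0.8609 -0.4188  1.7131  0.5128  0.6799 -1.176 ]
```

View pics/s11.png

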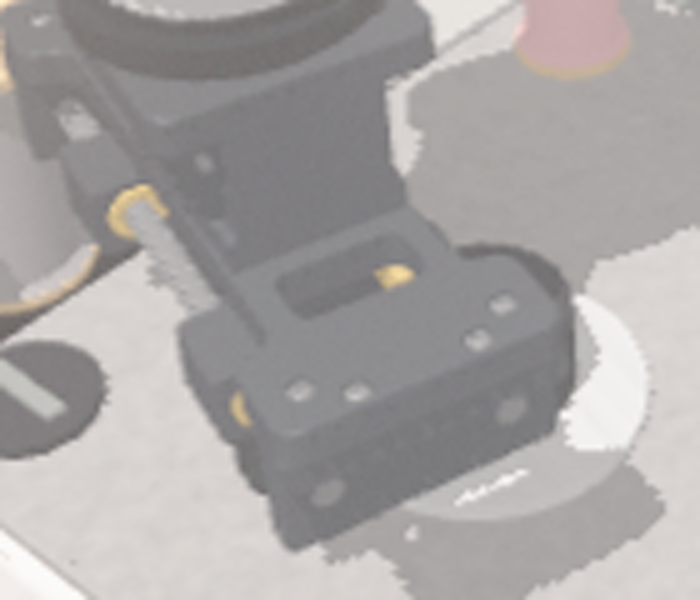

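```bash
python3 -m pendant '[[0,0,0,0,0,0,0.012],[0,0,0,0,0,0,0.012],[0,0,0,0,0,0,0.012],[0,0,0,0,0,0,0.012],[0,0,0,0,0,0,0.012],[0,0,0,0,0,0,0.012]]' 3
```

```text
t: 12.4
tool_pos: [0.5738, 0.2036, 0.0736]
ee_rot: [-3.141, -0.001, -0.297]
ft_force: [-1.4, 0.0, 3.8]
finger_gap: 0.185
```

```bash
python3 -m pendant '[[0,0,0,0,0,0,0.026],[0,0,0,0,0,0,0.026],[-0.0052,0.0002,0,0,0,-0.0873,0.026],[-0.0104,0.0009,0,0,0,-0.1745,0.026],[-0.0155,0.002,0,0,0,-0.2618,0.026],[-0.0205,0.0036,0,0,0,-0.3491,0.026],[-0.0254,0.0056,0,0,0,-0.4363,0.026],[-0.03,0.008,0,0,0,-0.5236,0.026],[-0.03,0.008,0,0,0,-0.5236,0.026]]' 3; python3 -c "
from h import *
print(observe()['joint_positions'])
d=cams.get_image('side')
d['image']=np.clip(255*(d['image']/255.)**.45,0,255).astype(np.uint8)
crop(d,130,170,290,310,4.5,'pics/s12.png')"
```

```text
t: 13.3
tool_pos: [0.5415, 0.204, 0.0727]
ee_rot: [3.141, 0.002, 0.227]
ft_force: [0.3, -0.6, -0.3]
finger_gap: 0.294
[-0.1311  0.8559 -0.5434  1.7999  0.6695  0.68   -0.8334]
```

View pics/s12.png

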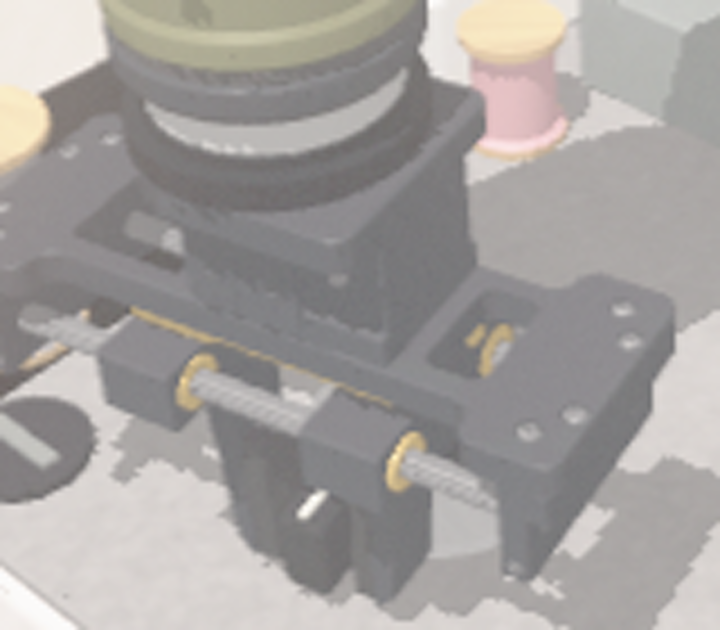

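The pointer sits between the fingers and has turned one click. I'll continue another 60°.

```bash
python3 -m pendant '[[-0.0052,0.0002,0,0,0,-0.0873,0.026],[-0.0104,0.0009,0,0,0,-0.1745,0.026],[-0.0155,0.002,0,0,0,-0.2618,0.026],[-0.0205,0.0036,0,0,0,-0.3491,0.026],[-0.0254,0.0056,0,0,0,-0.4363,0.026],[-0.03,0.008,0,0,0,-0.5236,0.026],[-0.0344,0.0109,0,0,0,-0.6109,0.026],[-0.0386,0.014,0,0,0,-0.6981,0.026],[-0.0424,0.0176,0,0,0,-0.7854,0.026],[-0.046,0.0214,0,0,0,-0.8727,0.026],[-0.0491,0.0256,0,0,0,-0.9599,0.026],[-0.052,0.03,0,0,0,-1.0472,0.026],[-0.052,0.03,0,0,0,-1.0472,0.026],[-0.052,0.03,0,0,0,-1.0472,0.026]]' 3; python3 -c "
from h import *
print(observe()['joint_positions'])
d=cams.get_image('side')
d['image']=np.clip(255*(d['image']/255.)**.45,0,255).astype(np.uint8)
crop(d,130,170,290,310,4.5,'pics/s13.png')"
```

```text
t: 14.75
tool_pos: [0.4989, 0.1637, 0.073]
ee_rot: [3.142, -0.0, 1.27]
ft_force: [0.3, 0.1, -0.5]
finger_gap: 0.296
[ 0.0469  0.8718 -0.7806  1.9564  0.9424  0.7285 -0.0486]
```

View pics/s13.png

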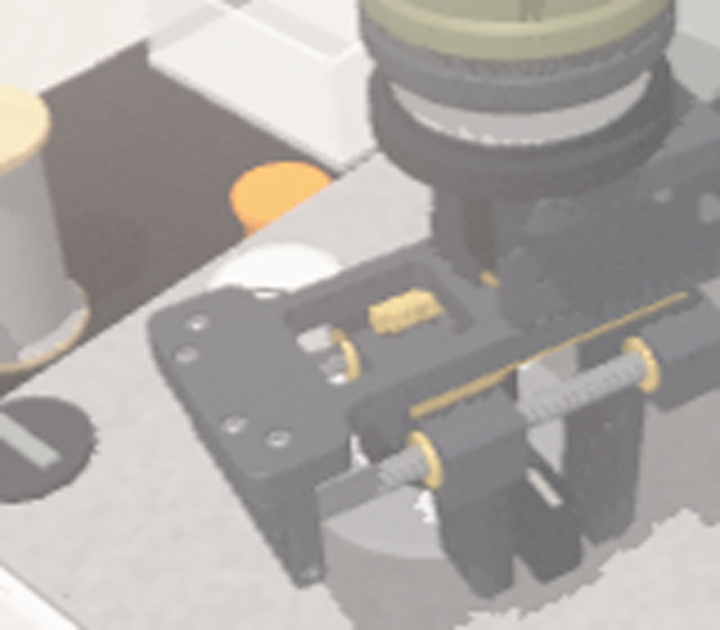

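```bash
python3 -m pendant '[[-0.0052,0.0002,0,0,0,-0.0873,0.026],[-0.0104,0.0009,0,0,0,-0.1745,0.026],[-0.0155,0.002,0,0,0,-0.2618,0.026],[-0.0205,0.0036,0,0,0,-0.3491,0.026],[-0.0254,0.0056,0,0,0,-0.4363,0.026],[-0.03,0.008,0,0,0,-0.5236,0.026],[-0.03,0.008,0,0,0,-0.5236,0.026]]' 3;python3 -m pendant '[[-0.001,0,0,0,0,-0.0175,0.026],[-0.002,0,0,0,0,-0.035,0.026],[-0.003,0,0,0,0,-0.0524,0.026],[-0.0037,0.0001,0,0,0,-0.0611,0.026],[-0.0037,0.0001,0,0,0,-0.0611,0.026]]' 3; python3 -c "
from h import *
print(observe()['joint_positions'])"
```

```text
t: 15.5
tool_pos: [0.4976, 0.132, 0.0729]
ee_rot: [-3.141, 0.0, 1.795]
ft_force: [0.3, -0.0, -0.7]
finger_gap: 0.293
t: 16.0
tool_pos: [0.4983, 0.1289, 0.0731]
ee_rot: [-3.142, 0.0, 1.858]
ft_force: [0.4, 0.3, -0.5]
finger_gap: 0.293
[ 0.1751  0.9101 -0.9086  1.9833  1.0375  0.8083  0.5029]
```

```bash
for i in 1 2 3 4 5; do python3 -m pendant '[[-0.0008,0,0,0,0,-0.0131,0.026],[-0.0008,0,0,0,0,-0.0131,0.026]]' | grep -E "pos|for"; done
```

```text
tool_pos: [0.4986, 0.128, 0.0731]
ft_force: [-0.3, -0.1, 0.3]
tool_pos: [0.4988, 0.1274, 0.0731]
ft_force: [-0.5, 0.1, 0.1]
tool_pos: [0.499, 0.1271, 0.0732]
ft_force: [-0.4, 1.3, 0.2]
tool_pos: [0.4992, 0.1267, 0.0732]
ft_force: [-0.8, 2.5, -0.1]
tool_pos: [0.4995, 0.1256, 0.0732]
ft_force: [-0.2, 2.8, 0.1]
```

```bash
for i in 1 2 3 4 5 6; do python3 -m pendant '[[-0.0008,0,0,0,0,-0.0131,0.026],[-0.0008,0,0,0,0,-0.0131,0.026]]' | grep -E "pos|for"; done
```

```text
tool_pos: [0.4999, 0.1243, 0.0731]
ft_force: [-0.6, 3.0, 0.4]
tool_pos: [0.5002, 0.1234, 0.0731]
ft_force: [-1.0, 2.3, 0.8]
tool_pos: [0.5005, 0.1226, 0.0731]
ft_force: [-0.5, 1.3, 0.9]
tool_pos: [0.5008, 0.1218, 0.0731]
ft_force: [-0.2, 2.0, 0.8]
tool_pos: [0.5011, 0.1211, 0.0731]
ft_force: [-0.5, 1.9, 1.2]
tool_pos: [0.5015, 0.1204, 0.0731]
ft_force: [-1.3, 1.5, 0.3]
```

```bash
python3 -m pendant '[[-0.0052,0.0002,0,0,0,-0.0873,0.026],[-0.0104,0.0009,0,0,0,-0.1745,0.026],[-0.0155,0.002,0,0,0,-0.2618,0.026],[-0.0185,0.0029,0,0,0,-0.3142,0.026],[-0.0185,0.0029,0,0,0,-0.3142,0.026]]' 3| grep -E "pos|for";python3 -m pendant '[[-0.001,0,0,0,0,-0.0175,0.026],[-0.002,0,0,0,0,-0.035,0.026],[-0.003,0,0,0,0,-0.0524,0.026],[-0.0037,0.0001,0,0,0,-0.0611,0.026],[-0.0037,0.0001,0,0,0,-0.0611,0.026]]' 3| grep -E "pos|for|gap"; for i in 1 2 3 ; do python3 -m pendant '[[-0.0008,0,0,0,0,-0.0131,0.026],[-0.0008,0,0,0,0,-0.0131,0.026]]' | grep -E "pos|for"; done
```

```text
tool_pos: [0.5118, 0.1032, 0.0725]
ft_force: [-0.9, -0.3, -0.5]
tool_pos: [0.5144, 0.1024, 0.0731]
ft_force: [0.1, 0.2, -0.6]
finger_gap: 0.295
tool_pos: [0.515, 0.1018, 0.0731]
ft_force: [-0.3, -0.7, -0.7]
tool_pos: [0.5156, 0.1012, 0.0731]
ft_force: [-0.2, -0.3, 0.4]
tool_pos: [0.5161, 0.1008, 0.0731]
ft_force: [-1.0, -0.1, -0.1]
```

```bash
for i in 1 2 3 ; do python3 -m pendant '[[-0.0006,0,0,0,0,-0.01,0.026],[-0.0006,0,0,0,0,-0.01,0.026]]' | grep -E "pos|for"; done
```

```text
tool_pos: [0.5163, 0.1007, 0.0731]
ft_force: [-0.6, 0.8, 0.2]
tool_pos: [0.5166, 0.1005, 0.0732]
ft_force: [-2.1, 2.9, 0.1]
tool_pos: [0.5171, 0.1001, 0.0731]
ft_force: [-2.5, 2.0, 0.1]
```

```bash
for i in 1 2 3 4; do python3 -m pendant '[[-0.0006,0,0,0,0,-0.01,0.026],[-0.0006,0,0,0,0,-0.01,0.026]]' | grep -E "pos|for"; done
```

```text
tool_pos: [0.5179, 0.0993, 0.0731]
ft_force: [-1.6, 1.7, 0.2]
tool_pos: [0.5185, 0.0987, 0.0731]
ft_force: [-2.4, 1.6, 1.8]
tool_pos: [0.519, 0.0983, 0.0731]
ft_force: [-1.4, 1.9, 1.5]
tool_pos: [0.5195, 0.098, 0.0731]
ft_force: [-1.7, 2.0, 2.2]
```

```bash
python3 -m pendant '[[-0.0052,0.0002,0,0,0,-0.0873,0.026],[-0.0104,0.0009,0,0,0,-0.1745,0.026],[-0.0155,0.002,0,0,0,-0.2618,0.026],[-0.0205,0.0036,0,0,0,-0.3491,0.026],[-0.0205,0.0036,0,0,0,-0.3491,0.026]]' 3| grep -E "pos|for";python3 -m pendant '[[-0.001,0,0,0,0,-0.0175,0.026],[-0.002,0,0,0,0,-0.035,0.026],[-0.003,0,0,0,0,-0.0524,0.026],[-0.003,0,0,0,0,-0.0524,0.026]]' 3| grep -E "pos|for|gap"; python3 -c "
from h import *
s=observe();print(s['joint_positions'],np.degrees(np.arctan2(*(s['tool_pos'][:2]-[.5565,.1462])[::-1]))%360,np.hypot(*(s['tool_pos'][:2]-[.5565,.1462])),np.degrees(s['ee_rot'][2])+90)
d=cams.get_image('side')
d['image']=np.clip(255*(d['image']/255.)**.45,0,255).astype(np.uint8)
crop(d,160,170,350,330,4,'pics/s14.png')"
```

```text
tool_pos: [0.5389, 0.087, 0.0727]
ft_force: [0.0, -0.4, 0.1]
tool_pos: [0.5407, 0.0875, 0.0731]
ft_force: [0.0, -0.1, -0.8]
finger_gap: 0.292
[ 0.3373  1.0231 -1.1003  1.882   1.1109  1.0149  1.612 ] 254.9504665825705 0.06076021608985284 255.51953380186347
```

View pics/s14.png

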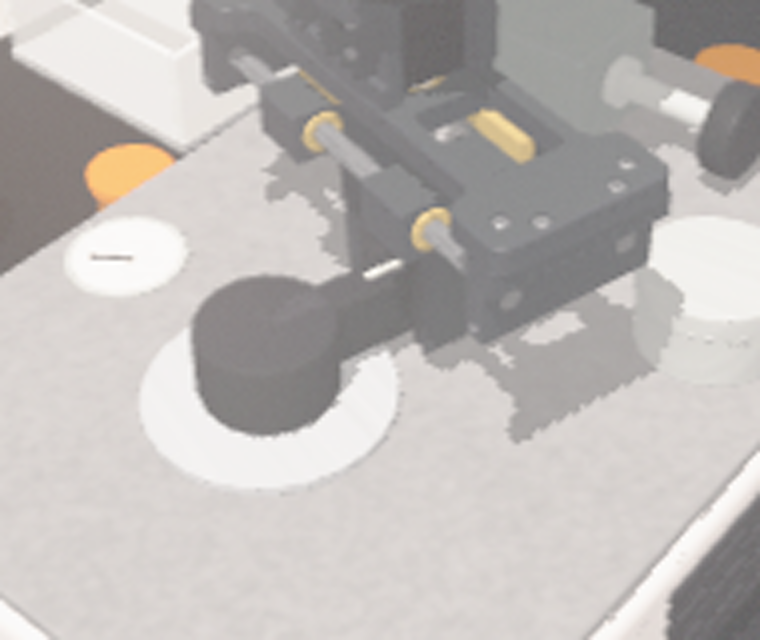

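Six clicks turned; the pointer should now be at its stop direction (about 253°). I'll press in small steps.

```bash
for i in 1 2 3 4 5; do python3 -m pendant '[[-0.0006,0,0,0,0,-0.01,0.026],[-0.0006,0,0,0,0,-0.01,0.026]]' | grep -E "pos|for"; done
```

```text
tool_pos: [0.5413, 0.0874, 0.0731]
ft_force: [-0.8, 0.1, 0.5]
tool_pos: [0.5418, 0.0873, 0.0731]
ft_force: [-0.6, -0.4, 0.2]
tool_pos: [0.5424, 0.0871, 0.0731]
ft_force: [-0.3, 0.7, 0.2]
tool_pos: [0.543, 0.087, 0.0731]
ft_force: [-0.1, 0.7, 0.5]
tool_pos: [0.5436, 0.0869, 0.0731]
ft_force: [-0.2, -0.5, -0.3]
```

```bash
for i in 1 2 3 4; do python3 -m pendant '[[-0.0006,0,0,0,0,-0.01,0.026],[-0.0006,0,0,0,0,-0.01,0.026]]' | grep -E "pos|for"; done
```

```text
tool_pos: [0.5442, 0.0868, 0.0731]
ft_force: [0.2, -0.7, -0.1]
tool_pos: [0.5443, 0.0869, 0.0731]
ft_force: [-1.6, 0.9, -0.7]
tool_pos: [0.5443, 0.0869, 0.073]
ft_force: [-3.5, 1.4, 1.0]
tool_pos: [0.5444, 0.0871, 0.073]
ft_force: [-5.7, 1.8, 2.4]
```

The tool has stopped moving and the force is climbing, so this is the stop. I'll add pressure to about 15 N and hold.

```bash
python3 -m pendant '[[-0.0005,0,0,0,0,0,0.026],[-0.001,0,0,0,0,0,0.026]]' | grep -E "pos|for"; python3 -m pendant '[[-0.0005,0,0,0,0,0,0.026],[-0.0005,0,0,0,0,0,0.026]]' | grep -E "pos|for"
```

```text
tool_pos: [0.5451, 0.0869, 0.073]
ft_force: [-5.6, 1.2, 1.3]
tool_pos: [0.5457, 0.0868, 0.073]
ft_force: [-5.6, 1.4, 1.0]
```

```bash
python3 -m pendant '[[0.002,0,0,0,0,0,0.026],[0.004,0,0,0,0,0,0.026],[0.004,0,0,0,0,0,0.026]]' 20; for i in 1 2 3; do python3 -m pendant '[[-0.0007,0,0,0,0,0,0.026],[-0.0007,0,0,0,0,0,0.026]]' | grep -E "pos|for|gap"; done
```

```text
t: 24.65
tool_pos: [0.5441, 0.0865, 0.0732]
ee_rot: [-3.141, 0.001, 2.979]
ft_force: [-1.9, 0.7, -0.4]
finger_gap: 0.296
tool_pos: [0.5441, 0.0866, 0.0731]
ft_force: [-1.4, 1.0, 0.6]
finger_gap: 0.297
tool_pos: [0.5442, 0.0865, 0.073]
ft_force: [-4.1, 0.5, 2.2]
finger_gap: 0.299
tool_pos: [0.5442, 0.0865, 0.073]
ft_force: [-5.1, -0.2, 3.1]
finger_gap: 0.296
```

```bash
for i in 1 2 3; do python3 -m pendant '[[-0.0008,0,0,0,0,0,0.026],[-0.0008,0,0,0,0,0,0.026]]' | grep -E "pos|for|gap"; done
```

```text
tool_pos: [0.5442, 0.0865, 0.0729]
ft_force: [-7.5, 0.6, 4.3]
finger_gap: 0.295
tool_pos: [0.5442, 0.0865, 0.0729]
ft_force: [-8.6, -0.2, 5.6]
finger_gap: 0.297
tool_pos: [0.5442, 0.0864, 0.0728]
ft_force: [-10.7, 1.6, 5.2]
finger_gap: 0.297
```

```bash
python3 -m pendant '[[-0.0008,0,0,0,0,0,0.026],[-0.0012,0,0,0,0,0,0.026],[-0.0012,0,0,0,0,0,0.026],[-0.0012,0,0,0,0,0,0.026],[-0.0012,0,0,0,0,0,0.026],[-0.0012,0,0,0,0,0,0.026],[-0.0012,0,0,0,0,0,0.026],[-0.0012,0,0,0,0,0,0.026]]'; python3 -c "
from h import *
s=observe();print(s['ft_force'],np.degrees(np.arctan2(*(s['tool_pos'][:2]-[.5565,.1462])[::-1]))%360)"
```

```text
t: 26.65
tool_pos: [0.5443, 0.0864, 0.0728]
ee_rot: [-3.14, -0.008, 2.981]
ft_force: [-13.6, 0.6, 5.9]
finger_gap: 0.298
[-13.5764   0.563    5.8968] 258.4278039194623
```

Held at about 15 N for over 0.6 s. Now I'll back off to centre.

```bash
python3 -m pendant '[[0.005,0,0,0,0,0.04,0.026],[0.009,0,0,0,0,0.08,0.026],[0.009,0,0,0,0,0.08,0.026],[0.009,0,0,0,0,0.08,0.026]]'; python3 -c "
from h import *
s=observe();d=s['tool_pos'][:2]-[.5565,.1462];print(np.degrees(np.arctan2(*d[::-1]))%360,np.hypot(*d),np.degrees(s['ee_rot'][2])+90)"
```

```text
t: 27.05
tool_pos: [0.5412, 0.0872, 0.0732]
ee_rot: [3.141, 0.002, 2.899]
ft_force: [-0.3, 0.3, -0.4]
finger_gap: 0.295
255.473980364169 0.06098437415770169 256.10727134267626
```

```bash
python3 -m pendant '[[0.0053,0.0002,0,0,0,0.0873,0.026],[0.0106,0.0009,0,0,0,0.1745,0.026],[0.0158,0.0021,0,0,0,0.2618,0.026],[0.0209,0.0037,0,0,0,0.3491,0.026],[0.0258,0.0057,0,0,0,0.4363,0.026],[0.0305,0.0082,0,0,0,0.5236,0.026],[0.035,0.011,0,0,0,0.6109,0.026],[0.0392,0.0143,0,0,0,0.6981,0.026],[0.0431,0.0179,0,0,0,0.7854,0.026],[0.0467,0.0218,0,0,0,0.8727,0.026],[0.05,0.026,0,0,0,0.9599,0.026],[0.0528,0.0305,0,0,0,1.0472,0.026],[0.0528,0.0305,0,0,0,1.0472,0.026],[0.0528,0.0305,0,0,0,1.0472,0.026]]'; python3 -c "
from h import *
s=observe();d=s['tool_pos'][:2]-[.5565,.1462];print(np.degrees(np.arctan2(*d[::-1]))%360,np.hypot(*d),np.degrees(s['ee_rot'][2])+90)"
```

```text
t: 28.45
tool_pos: [0.4968, 0.1296, 0.0731]
ee_rot: [3.141, 0.0, 1.854]
ft_force: [0.7, -0.1, 0.4]
finger_gap: 0.298
195.55616291078553 0.06194602138833148 196.22216822739912
```

```bash
python3 -m pendant '[[0.0053,0.0002,0,0,0,0.0873,0.026],[0.0106,0.0009,0,0,0,0.1745,0.026],[0.0158,0.0021,0,0,0,0.2618,0.026],[0.0209,0.0037,0,0,0,0.3491,0.026],[0.0258,0.0057,0,0,0,0.4363,0.026],[0.0305,0.0082,0,0,0,0.5236,0.026],[0.0325,0.0094,0,0,0,0.562,0.026],[0.0325,0.0094,0,0,0,0.562,0.026],[0.0325,0.0094,0,0,0,0.562,0.026],[0.0325,0.0094,0,0,0,0.562,0.04],[0.0325,0.0094,0,0,0,0.562,0.04],[0.0325,0.0094,0,0,0,0.562,0.04]]'; python3 -c "
from h import *
s=observe();d=s['tool_pos'][:2]-[.5565,.1462];print(np.degrees(np.arctan2(*d[::-1]))%360,np.hypot(*d),np.degrees(s['ee_rot'][2])+90)
d=cams.get_image('side')
d['image']=np.clip(255*(d['image']/255.)**.45,0,255).astype(np.uint8)
crop(d,130,170,290,310,4.5,'pics/s15.png')"
```

```text
t: 29.65
tool_pos: [0.4963, 0.1633, 0.073]
ee_rot: [-3.142, 0.0, 1.29]
ft_force: [0.3, 0.4, 0.9]
finger_gap: 0.452
164.16601290599277 0.06262139767989708 163.89642638119668
```

View pics/s15.png

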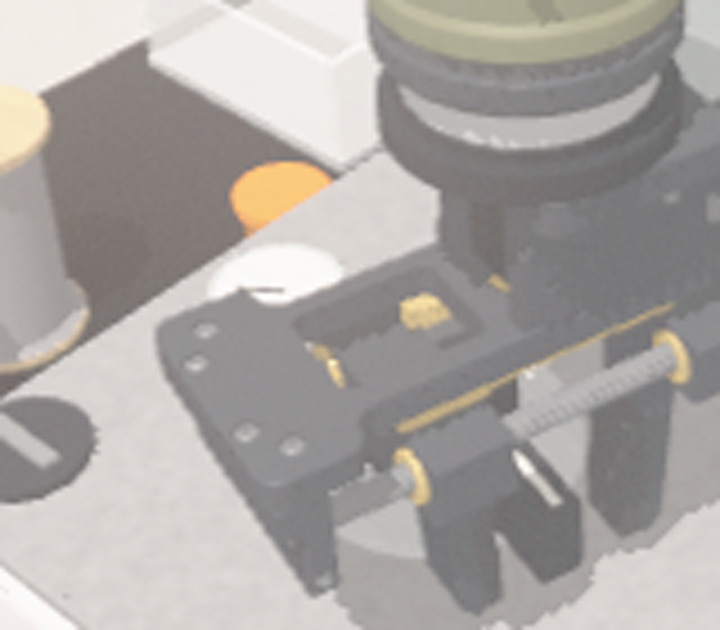

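The pointer is free between the open fingers. I'll lift away, close the fingers and go in front of the valve knob.

```bash
python3 -m pendant '[[0,0,-0.04,0,0,0,0.04],[0,0,-0.08,0,0,0,0.04],[0,0,-0.12,0,0,0,0.04],[-0.05,0.005,-0.12,0,0,0,0.0],[-0.1,0.01,-0.12,0,0,-0.1,0.0],[-0.15,0.015,-0.12,0,0,-0.2,0],[-0.2,0.02,-0.12,0,0,-0.298,0],[-0.23,0.0233,-0.12,0,0,-0.298,0],[-0.23,0.0233,-0.12,0,0,-0.298,0],[-0.23,0.0233,-0.12,0,0,-0.298,0],[-0.23,0.0233,-0.12,0,0,-0.298,0]]' 10; python3 -c "
from h import *
print(observe()['joint_positions'])
d=cams.get_image('side')
cv2.imwrite('pics/s16.png',cv2.cvtColor(d['image'],cv2.COLOR_RGB2BGR))
d=cams.get_image('top')
crop(d,100,150,345,325,3,'pics/t16.png')"
```

```text
t: 30.8
tool_pos: [0.4553, -0.0624, 0.1935]
ee_rot: [3.14, -0.001, 1.59]
ft_force: [0.6, 0.3, -0.4]
finger_gap: 0.004
[ 0.6943  0.6882 -1.0907  2.0304  0.7867  0.9189  0.7607]
```

View pics/s16.png

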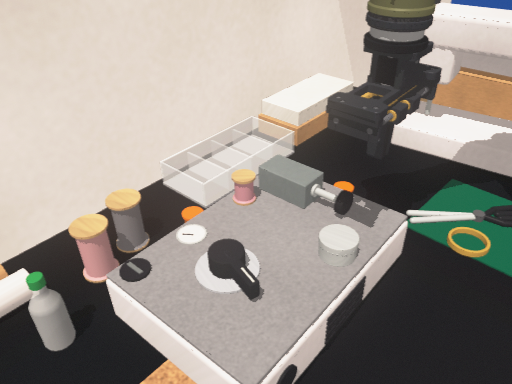

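View pics/t16.png

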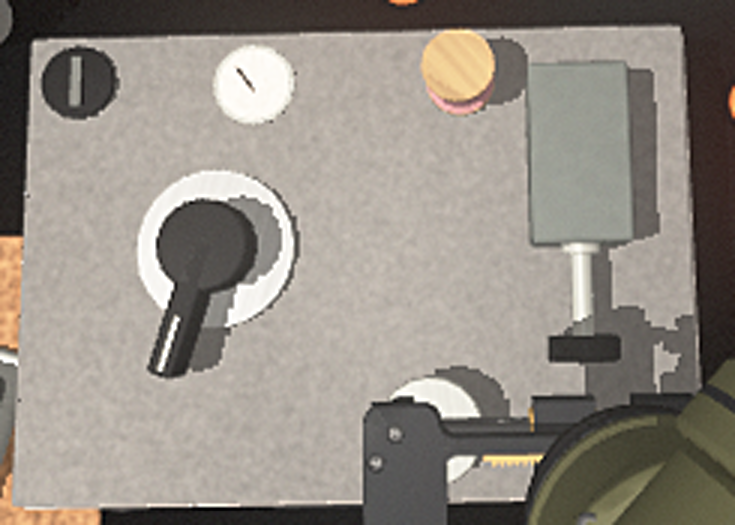

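```bash
python3 -c "
from h import *
d=cams.get_image('top');s=cams.get_image('side')
t=ray(d,100+166.5/3-.5,150+374.5/3-.5,.137)-np.array([.5567,.146,.137]);print(np.degrees(np.arctan2(t[1],t[0]))%360,np.hypot(*t[:2]))
p=np.array(observe()['tool_pos']);y=observe()['ee_rot'][2];x=np.array([np.cos(y),np.sin(y),0]);yy=np.array([np.sin(y),-np.cos(y),0])
for dz in(0,.03,.038,.045):
  print(dz,[proj(s,p+a*x+b*yy+[0,0,dz]).round(1) for a,b in((.0175,-.009),(.0175,.009),(-.0175,-.009),(-.0175,.009))])
s['image']=np.clip(255*(s['image']/255.)**.6,0,255).astype(np.uint8)
crop(s,310,60,450,220,4,'pics/s17.png')"
```

```text
165.83648398920107 0.07176004322402864
0 [array([373.3, 183.6]), array([362.1, 179.3]), array([384.7, 173.3]), array([373.6, 169.3])]
0.03 [array([376.2, 165.7]), array([364.6, 161.5]), array([387.7, 155.7]), array([376.3, 151.9])]
0.038 [array([377. , 160.7]), array([365.3, 156.6]), array([388.6, 150.9]), array([377.1, 147.1])]
0.045 [array([377.6, 156.3]), array([365.9, 152.3]), array([389.3, 146.6]), array([377.7, 142.8])]
```

View pics/s17.png

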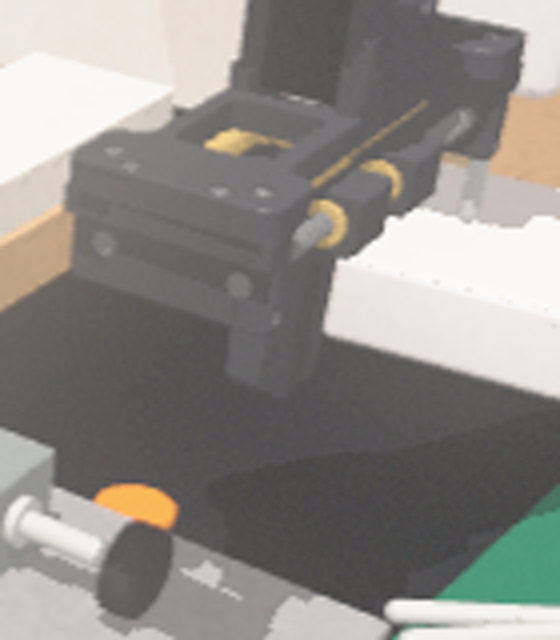

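The pictures put the selector at 166° in the image frame, i.e. 92° clockwise-equivalent from where it started and 3 clicks from the stop, resting free. The offset check at the valve again gives about 0.04 m. Now I'll descend in front of the knob.

```bash
python3 -m pendant '[[0,0,0.04,0,0,0,0],[0,0,0.08,0,0,0,0],[0,0,0.1,0,0,0,0],[0,0,0.116,0,0,0,0],[0,0,0.116,0,0,0,0],[0,0,0.116,0,0,0,0]]'; python3 -c "
from h import *
d=cams.get_image('side')
d['image']=np.clip(255*(d['image']/255.)**.6,0,255).astype(np.uint8)
crop(d,280,130,440,270,4.5,'pics/s18.png')"
```

```text
t: 31.6
tool_pos: [0.4551, -0.0631, 0.0774]
ee_rot: [3.141, -0.0, 1.589]
ft_force: [-0.7, 0.8, 0.6]
finger_gap: 0.004
```

View pics/s18.png

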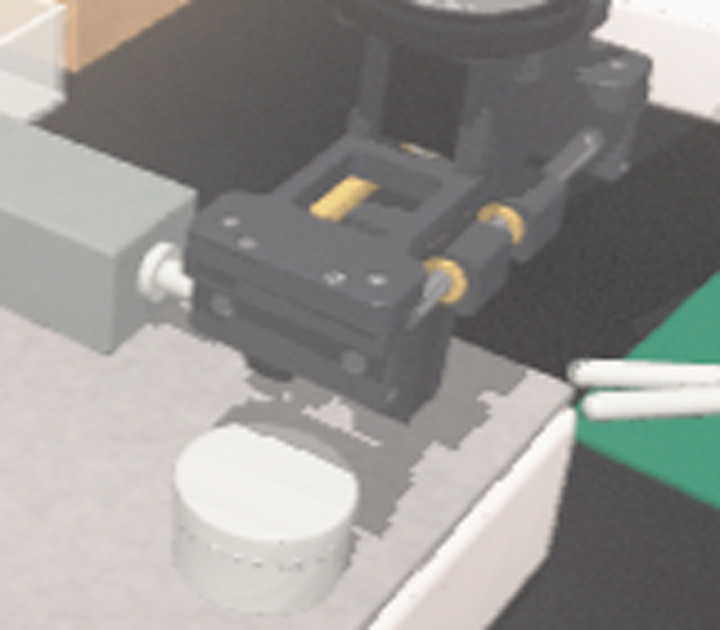

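```bash
python3 -m pendant '[[0,0.01,0,0,0,0,0],[0,0.018,0,0,0,0,0],[0,0.022,0,0,0,0,0],[0,0.022,0,0,0,0,0]]'| grep -E "pos|for"; for i in 1 2 3 4 5; do python3 -m pendant '[[0,0.001,0,0,0,0,0],[0,0.0015,0,0,0,0,0]]' | grep -E "pos|for"; done
```

```text
tool_pos: [0.4781, -0.0635, 0.0774]
ft_force: [-0.1, -0.4, -0.3]
tool_pos: [0.4781, -0.0636, 0.0771]
ft_force: [-0.1, 0.8, 0.3]
tool_pos: [0.4798, -0.0635, 0.0771]
ft_force: [-0.4, 0.8, -0.3]
tool_pos: [0.4814, -0.0634, 0.0771]
ft_force: [0.3, -0.1, 0.2]
tool_pos: [0.4829, -0.0634, 0.0771]
ft_force: [-0.3, -0.5, 0.3]
tool_pos: [0.483, -0.0635, 0.077]
ft_force: [-5.0, 0.4, 2.6]
```

```bash
for i in 1 2 3 4 5 6 7; do python3 -m pendant '[[0,0.001,0,0,0,0,0],[0,0.001,0,0,0,0,0]]' | grep -E "pos|for"; done
```

```text
tool_pos: [0.4841, -0.0635, 0.077]
ft_force: [-4.2, 0.4, 2.5]
tool_pos: [0.4861, -0.0634, 0.077]
ft_force: [-2.8, 1.4, 1.6]
tool_pos: [0.4878, -0.0634, 0.077]
ft_force: [-2.2, 0.7, 0.3]
tool_pos: [0.4889, -0.0633, 0.0771]
ft_force: [-2.1, -0.3, -1.5]
tool_pos: [0.4899, -0.0634, 0.0771]
ft_force: [-1.7, -0.4, -1.2]
tool_pos: [0.491, -0.0633, 0.0772]
ft_force: [-0.1, -0.6, -0.1]
tool_pos: [0.4921, -0.0632, 0.0773]
ft_force: [0.4, -0.3, -0.0]
```

```bash
python3 -c "
from h import *
d=cams.get_image('side')
d['image']=np.clip(255*(d['image']/255.)**.6,0,255).astype(np.uint8)
crop(d,280,130,440,270,4.5,'pics/s19.png');d=cams.get_image('top')
crop(d,180,150,345,325,3.4,'pics/t19.png');print(observe()['ft_force'])"
```

```text
[ 0.2602 -0.542   0.1203]
```

View pics/s19.png

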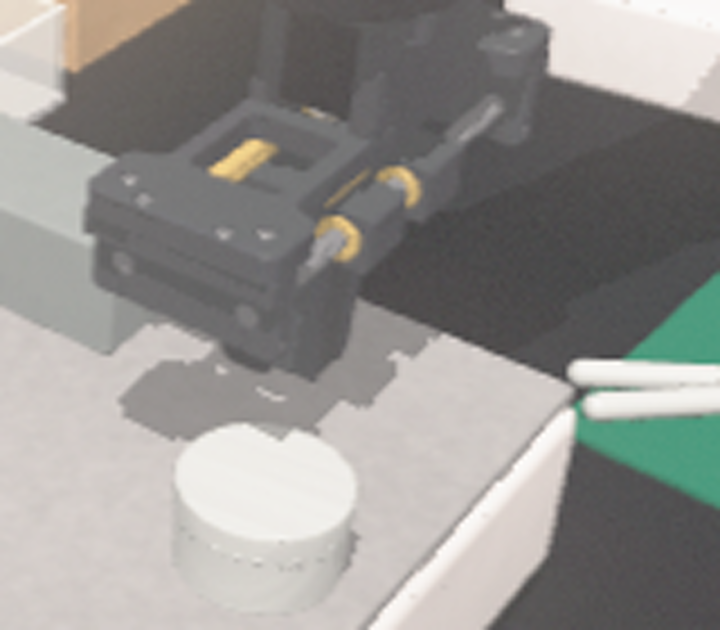

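View pics/t19.png

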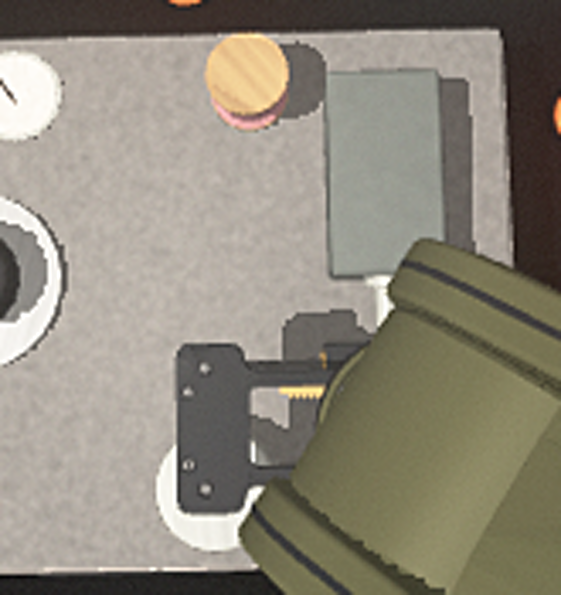

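The knob is hidden by the gripper. I'll back away, lift and look.

```bash
python3 -m pendant '[[0,-0.015,0,0,0,0,0],[0,-0.03,0,0,0,0,0],[0,-0.03,0,0,0,0,0],[0,-0.03,-0.05,0,0,0,0],[0,-0.03,-0.1,0,0,0,0],[0,-0.04,-0.14,0,0,0,0],[0,-0.08,-0.14,0,0,0,0],[0,-0.08,-0.14,0,0,0,0],[0,-0.08,-0.14,0,0,0,0]]'; python3 -c "
from h import *
d=cams.get_image('side')
cv2.imwrite('pics/s20.png',cv2.cvtColor(d['image'],cv2.COLOR_RGB2BGR))
d=cams.get_image('top')
crop(d,100,150,345,325,3,'pics/t20.png')"
```

```text
t: 35.45
tool_pos: [0.4117, -0.065, 0.2175]
ee_rot: [3.14, 0.001, 1.588]
ft_force: [-0.8, 0.1, -0.1]
finger_gap: 0.006
```

View pics/s20.png

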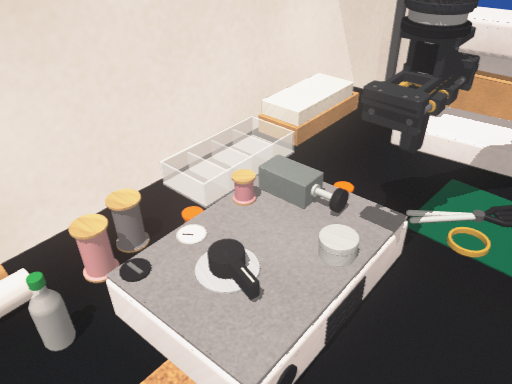

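View pics/t20.png

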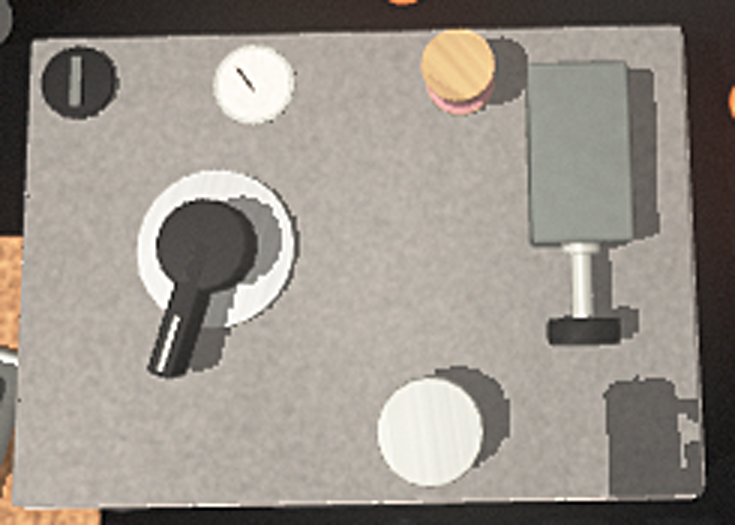

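The disc has moved only about 9 mm (gap to the block is 75 px, was 92 px for 50 mm), so the rod is sitting at the half-way point. It needs another gentle push.

```bash
python3 -m pendant '[[0,0.03,0,0,0,0,0],[0,0.045,0.03,0,0,0,0],[0,0.045,0.07,0,0,0,0],[0,0.045,0.11,0,0,0,0],[0,0.045,0.14,0,0,0,0],[0,0.045,0.14,0,0,0,0],[0,0.06,0.14,0,0,0,0],[0,0.073,0.14,0,0,0,0],[0,0.077,0.14,0,0,0,0],[0,0.077,0.14,0,0,0,0]]'|grep -E "t:|pos|for"; for i in 1 2 3 4 5; do python3 -m pendant '[[0,0.001,0,0,0,0,0],[0,0.001,0,0,0,0,0]]' | grep -E "pos|for"; done
```

```text
t: 36.55
tool_pos: [0.4896, -0.063, 0.078]
ee_rot: [3.14, -0.001, 1.587]
ft_force: [0.1, -0.1, -0.5]
tool_pos: [0.4889, -0.0635, 0.0774]
ft_force: [0.1, -1.4, -0.4]
tool_pos: [0.4902, -0.0634, 0.0772]
ft_force: [0.7, 0.6, 0.5]
tool_pos: [0.4914, -0.0633, 0.0771]
ft_force: [0.6, -0.7, -0.6]
tool_pos: [0.4925, -0.0632, 0.0771]
ft_force: [-0.2, -0.4, -0.4]
tool_pos: [0.4935, -0.0632, 0.0771]
ft_force: [-0.0, -0.9, 0.6]
```

```bash
for i in 1 2 3 4; do python3 -m pendant '[[0,0.001,0,0,0,0,0],[0,0.001,0,0,0,0,0]]' | grep -E "pos|for"; done; python3 -c "
from h import *
d=cams.get_image('side')
d['image']=np.clip(255*(d['image']/255.)**.6,0,255).astype(np.uint8)
crop(d,300,160,380,250,7,'pics/s21.png')"
```

```text
tool_pos: [0.4945, -0.0632, 0.0771]
ft_force: [0.1, -0.2, 0.2]
tool_pos: [0.4955, -0.0632, 0.0771]
ft_force: [-0.1, 0.6, -0.1]
tool_pos: [0.4965, -0.0632, 0.0771]
ft_force: [0.0, -0.0, -0.3]
tool_pos: [0.4975, -0.0632, 0.0771]
ft_force: [0.6, -0.1, 0.4]
```

View pics/s21.png

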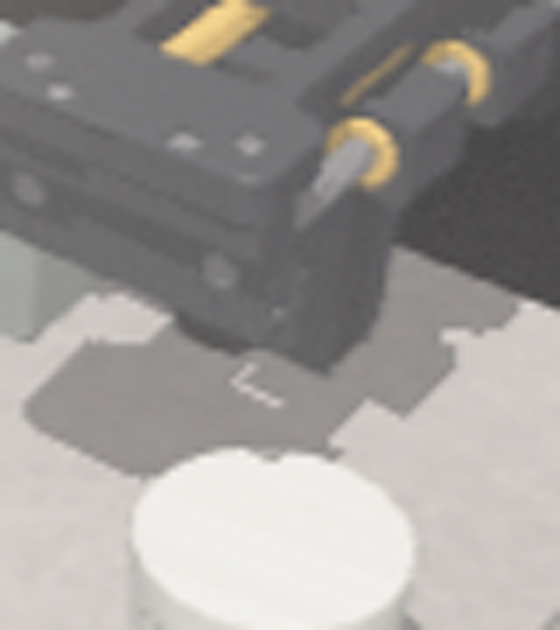

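```bash
python3 -m pendant '[[0,-0.015,0,0,0,0,0],[0,-0.03,0,0,0,0,0],[0,-0.03,0,0,0,0,0],[0,-0.03,-0.05,0,0,0,0],[0,-0.03,-0.1,0,0,0,0],[0,-0.04,-0.14,0,0,0,0],[0,-0.08,-0.14,0,0,0,0],[0,-0.08,-0.14,0,0,0,0],[0,-0.08,-0.14,0,0,0,0]]'; python3 -c "
from h import *
d=cams.get_image('side')
crop(d,230,140,430,290,3.5,'pics/s22.png')
d=cams.get_image('top')
crop(d,100,150,345,325,3,'pics/t22.png')"
```

```text
t: 39.3
tool_pos: [0.4174, -0.0649, 0.2174]
ee_rot: [3.141, 0.001, 1.588]
ft_force: [0.9, -0.1, -0.2]
finger_gap: 0.005
```

View pics/t22.png

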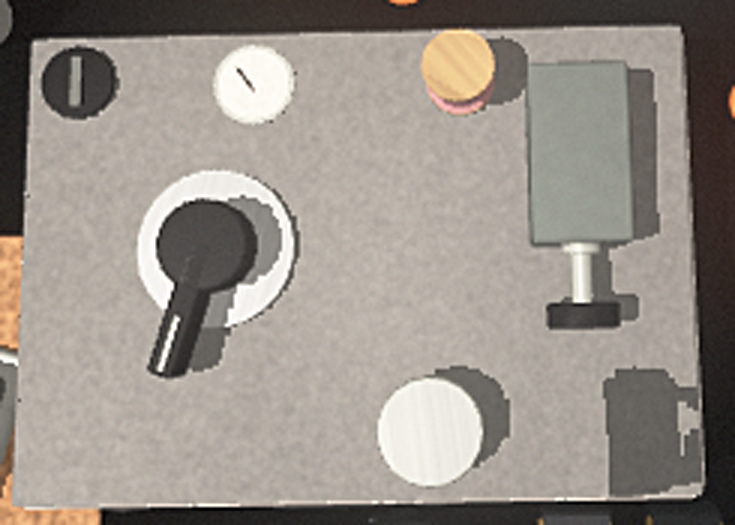

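View pics/s22.png

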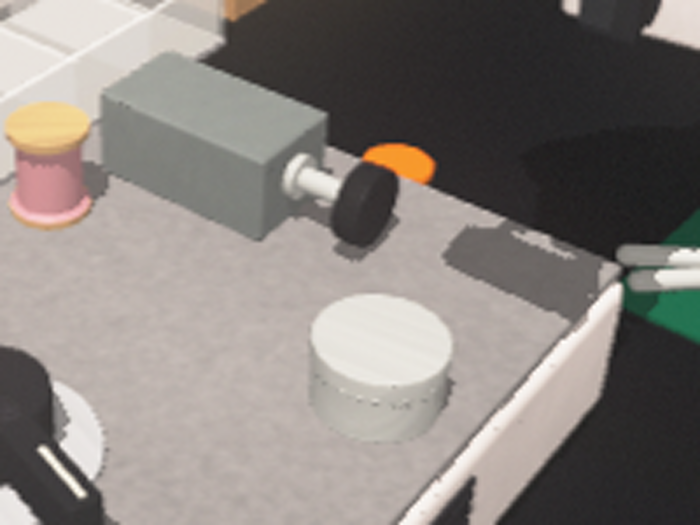

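The gap to the block is now 59 px (32 mm), so the rod is at about 18 mm, its middle click; it had crept forward after the push. I'll check that it is static before handing in.

```bash
python3 -m pendant '[[0,0,0,0,0,0,0],[0,0,0,0,0,0,0],[0,0,0,0,0,0,0],[0,0,0,0,0,0,0],[0,0,0,0,0,0,0]]' | grep -E "t:|for"; python3 - <<'E'
from h import *
a=cv2.imread('pics/t22.png');d=cams.get_image('top');crop(d,100,150,345,325,3,'pics/t23.png');b=cv2.imread('pics/t23.png')
o=cv2.imread('pics/tc.png')
df=cv2.absdiff(a,b).max(2)
for n,(x0,y0,x1,y1) in dict(selector=(60,160,310,390),valve=(520,240,640,340)).items(): print(n,'vs t22',(df[y0:y1,x0:x1]>50).sum())
do=cv2.absdiff(o,b).max(2)
for n,(x0,y0,x1,y1) in dict(tin=(370,360,520,495),spool=(410,20,530,120)).items(): print(n,'vs start',(do[y0:y1,x0:x1]>50).sum())
r.close_job()
E
```

```text
t: 39.9
ee_rot: [-3.142, -0.0, 1.588]
ft_force: [-0.6, 0.2, -0.2]
selector vs t22 0
valve vs t22 0
tin vs start 0
spool vs start 0
the job is handed in; nothing more can be done
```

The selector stands three clicks clockwise from its anticlockwise stop, and the valve rod is in its middle click. The job was handed in at about 40 s of the 72 s allowed; it returns no verdict.

**What I did**
- **Selector:** I straddled the pointer loosely and turned it six clicks anticlockwise to the stop. I held it there at about 15 N for over 0.6 s, then turned it 90° clockwise. Apart from a 3 N test grip I only pushed it, and the wrist force there never read more than about 15 N.
- **Valve rod:** I pushed it at about 5 N with closed fingers.

**Last checks**
- **Selector:** the pointer measured 166° against 163° expected, well inside the 8° allowed. It did not move between the last two pictures.
- **Valve rod:** its gap to the block was 32 mm, which is 18 mm of travel. It was also still.
- **Pin tin and thread spool:** no visible change from the first picture.
- **Arm:** clear of everything, with about zero wrist force.

**What disagreed**
- **Reported tool height:** it read about 38 mm lower than the pictures and a deck touch of about 19 N showed. I corrected for this throughout, but did not find the cause.
- **Valve rod timing:** just after the push, the rod looked only 9 mm in. I went back for a second push and met no resistance, because the rod was creeping forward by itself and ended at 18 mm.

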